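# Load the ageing-test drawer with a tray of adapters

### The arm

A 7-joint arm with a two-finger parallel gripper is mounted at the origin on the work surface. World frame = base frame: x ahead of the robot, y to its left, z up, the work surface at z = 0. Lengths are in m, angles in rad, forces in N, time in s.
With the tool pointing down it reaches from about 0.4 to 0.85 m from the base axis. Payload 4.5 kg.
Tool frame: the origin (TCP) lies between the finger pads; the fingertips stand r.tip_reach ahead of it and the grasp point (between the pads) lies 3 mm ahead of it (r.tip_reach is the distance from the TCP to the fingertips, in m); z points along the fingers, y is the line along which they close (so a half turn about z gives the same grasp; the last joint's range is limited). The gripper opens to 88 mm and grips with 3 to 60 N. Pads are 18 mm wide; open, the fingers measure 123 mm over their backs; the gripper's body (75 mm by 187 mm) begins 45 mm behind the grasp point.
Start: joints at [-1.232, 0.689, -0.195, 1.565, 0.157, 0.902, -0.215], TCP at [0.188, 0.596, 0.261] pointing down, gripper open.
Joint ranges: [-3.01, 3.01], [-0.46, 2.08], [-1.47, 1.51], [0.13, 2.56], [-1, 4.14], [0.04, 2.09], [-2.66, 2.66]. Speed limits (rad/s): [2.57, 2.57, 3.14, 3.14, 3.14, 3.14, 3.14].

### API

Orientations are given as a unit quaternion [x, y, z, w].
In Python, from plant import r gives the robot as it stands.
- The arm moves only by the tool step_arm, never from a script. Its argument "motion" is a list of rows, each an object with "dp": the shift along the tool's x, y, z in mm, a list of three; "twist": the turn, a rotation vector about the tool's x, y, z in rad, a list of three; "hand": the opening, from -1 (shut) to 1 (fully open). In form: [{"dp": [dx, dy, dz], "twist": [rx, ry, rz], "hand": hand}, ...]. A call has 1 to 5 rows; each row is the pose to reach, as a shift and turn from the pose commanded when the call began, along the tool's axes at that moment; what a row does not reach only later rows make up. A row lasts 1/8 s, in which the tool goes at most 62.5 mm and 10.7 degrees, less where a joint would pass 70% of its speed; a pose out of reach is approached as far as the arm can. A call with a gripper value outside its range is refused whole. The fingers move at their own pace and stop on an object; "force" is the grip in N (left out, the last holds). Time passes only in rows, so rows that repeat a pose let the fingers close. It gives the time, the measured TCP pose, the force, the opening and the grip force at its end, in the units of the state.
- r.get_state(): the state, without advancing time (a new reading comes with each control period).
- r.snapshot(name): name is "side" or "top"; returns a dict with "pixels" (384x512x3 uint8, red, green, blue), "depth" (384x512 float32, m along the optical axis (not along the pixel's ray), 0 where there is no reading), "fx", "fy", "cx", "cy" (pixels), "xyz" and "orientation" of the camera in the world. Camera axes: x right, y down, z forward; pixel columns grow to the right and rows downward; lengths in m; the calibration is good to about 2 mm. A picture is of the moment at which its call begins.
- r.finish_job(): hands the job in; it is judged then, once.
Trained networks look in the newest picture that a camera, given by its name, has taken for a name from the list of things; names that differ only in an ending like _2 or _b are one class to them, and where a whole thing is asked for, a point or a joint stands for the part that bears it (a point fixed in the world has none). Each returns a list of dicts, best first, with "score" (0 to 1); they miss things now and then, are a little off and sometimes report something else, mostly with a low value. They report only what shows in the picture. A call takes as long as a camera call. They do not tell look-alikes from the thing itself.
- r.search_frame(camera, thing): "at" ([x, y, z] in m, in the coordinates of the camera as it stood for that picture, good to about 4 mm: the middle of the surface that is visible of it).
The state is a dict: "clock": time; "q": joint angles; "qd": joint speeds; "joint_torque": joint torques, N m; "tool_pos": TCP position; "eef_rot": TCP orientation; "contact_force": force on the tool from outside, world axes, zero at the start; "moment": the same for the moment, N m; "opening": opening from 0.0 (shut) to 1.0 (fully open); "finger_force": force on a finger pad.
Only numpy, scipy, OpenCV 4.12 (cv2) and the standard library are available. Lean on these libraries where they do the work, as an engineer would, in place of code of your own. Each camera call takes 0.05 s, during which the arm holds its last target. There are 200 camera calls.

### The job

Pull open the drawer of the test fixture, then lift the top tray off the pile and set it down flat in the drawer, square with it. Then lay every adapter from the black mat flat in that tray, prongs level, none on top of another or on the rib, and finally push the drawer fully shut without slamming it. Leave the other two trays piled where they are, and do not disturb the meter, the screwdriver or the jar.

Things in the scene. Friction and masses are not known exactly. Their poses are not given: they have to be found in the camera images.
- fixture: fixed orange-brown test fixture, a box 260 (x) x 300 (y) x 100 mm high on the bench with one drawer in the face towards the robot and white socket plates on the rear of its top. Origin at bench height in the middle of the front edge of the fixed shell (the 15 mm drawer front stands before it when shut); x points away from the robot, into the depth of the drawer
- drawer (a joint): how far the drawer is pulled out towards the robot (along the fixture's -x), m: 0 fully shut, 0.21 fully open; starts shut or slightly ajar. Slides with about 1 to 2 N and stays where it is left
- drawer_handle (a point): middle of the drawer's steel bar handle, which moves with the drawer: a horizontal bar 11 mm thick and 120 mm long along y, 40 mm out from the drawer front (clear gap behind it 34 mm), 70 mm above the bench; nothing above it, so it can be pinched from above
- drawer_floor (a point): middle of the front edge of the drawer's inner floor (at the inside of its front panel), moving with it; axes as the fixture's. Inside 218 (x) x 260 mm (y); walls 44 mm, front panel 71 mm above the floor. Fully open, x = 0 to 204 mm from this point is clear of the fixture's top. The tray goes in with its 230 mm side along y and may stand anywhere on the floor
- tray_top: top one of a pile of three: blue stacking tray 170 (x) x 230 (y) x 50 mm, 0.25 kg; origin: centre of underside. Four 4 mm feet; inner floor 8 mm above the origin; 4 mm walls; a rib 12 mm thick runs along x at y = 0 from wall to wall, top 46 mm above the origin: pinch it across to carry the tray. Two compartments, 162 (x) x 105 mm (y)
- tray_mid: blue tray exactly like tray_top, same origin and axes; the middle one of the pile. Stacked, each tray stands 46 mm above the one below, its feet 4 mm deep inside that tray's rim, all with the same yaw
- tray_bottom: blue tray exactly like tray_top, same origin and axes; the lowest one of the pile, on the bench
- mat: fixed black rubber mat, 270 (x) x 240 (y) x 3 mm, on which the adapters lie at the start; origin at the centre of its underside. The mat and the pile lie one to the left and one to the right of the fixture, either way round
- adapter1: a white plug-in power adapter, the four are alike (from start to start only some are present): a rounded box 58 x 40 x 28 mm (length, width, height) lying on a broad side, about 0.12 kg, with two flat steel prongs 16 mm long on one end. Origin at the centre of the underside of the 58 mm box; x along the length towards the prongs (so it reaches from x = -29 mm to +45 mm), z up
- adapter2: another white plug-in power adapter, the four are alike (from start to start only some are present): a rounded box 58 x 40 x 28 mm (length, width, height) lying on a broad side, about 0.12 kg, with two flat steel prongs 16 mm long on one end. Origin at the centre of the underside of the 58 mm box; x along the length towards the prongs (so it reaches from x = -29 mm to +45 mm), z up
- adapter3: another white plug-in power adapter, the four are alike (from start to start only some are present): a rounded box 58 x 40 x 28 mm (length, width, height) lying on a broad side, about 0.12 kg, with two flat steel prongs 16 mm long on one end. Origin at the centre of the underside of the 58 mm box; x along the length towards the prongs (so it reaches from x = -29 mm to +45 mm), z up
- adapter4: another white plug-in power adapter, the four are alike (from start to start only some are present): a rounded box 58 x 40 x 28 mm (length, width, height) lying on a broad side, about 0.12 kg, with two flat steel prongs 16 mm long on one end. Origin at the centre of the underside of the 58 mm box; x along the length towards the prongs (so it reaches from x = -29 mm to +45 mm), z up
- meter: bystander: orange hand-held multimeter, 85 x 160 x 34 mm, lying on the fixture's top; origin at the centre of its underside
- screwdriver: bystander: screwdriver lying on the bench in front of the drawer; origin at the centre of its underside
- jar: bystander: closed jar, 60 mm in diameter, 100 mm high, on the bench; origin at the centre of its underside
Mind the look-alikes: they are no part of the job. What is shaped like the adapter2 but brown or pink is not meant.

How it is judged:
By the outcome, as a careful person would: the job done as asked, in the order asked, and still so for the second after the job is handed in, with the robot touching nothing.
Of adapter1, adapter2, adapter3, adapter4 only 3 to 4 are there at a start; the rules pass over those that are not, and their reading is None.
At some moment in a run one of adapter1, adapter2, adapter3, adapter4 may be knocked a few centimetres aside while the robot is not near it.
It also fails if it takes over 210 s, if anything falls off the work surface, if the arm or the gripper's body presses on something with over 40 N, if the wrist force passes 120 N, or if a joint passes its speed limit or range.

## Working session

There is one attempt and no reset: what is moved stays moved. The work goes in short steps, Python scripts to look and compute and a tool call to move; the robot and the scene stay as the last step left them, time stands still between calls to the robot, and variables do not carry over. Pictures are saved under pics/ and viewed, at most 14 in all, crops included, and the job is handed in when it is done.

Besides the shell and the picture viewer there is one more tool, called after "Request:" as name(argument=value, ...), one argument or row to a line, values as JSON. step_arm: Moves the arm, as the interface text tells. Its arguments: {"type":"object","properties":{"motion":{"type":"array"},"force":{"type":"number"}},"required":["motion"]}

```bash
ls; mkdir -p pics
cat > h.py <<'E'
import numpy as np, cv2
from scipy.spatial.transform import Rotation as R
from plant import r
def snap(c,name=None):
    s=r.snapshot(c)
    if name: cv2.imwrite(f'pics/{name}.png',cv2.cvtColor(s['pixels'],cv2.COLOR_RGB2BGR))
    d=s['depth']; v,u=np.mgrid[:d.shape[0],:d.shape[1]]
    P=np.stack([(u-s['cx'])/s['fx']*d,(v-s['cy'])/s['fy']*d,d],-1)
    s['W']=P@R.from_quat(s['orientation']).as_matrix().T+np.array(s['xyz'])
    s['W'][d==0]=np.nan
    return s
def w(s,p): return R.from_quat(s['orientation']).apply(p)+np.array(s['xyz'])
def st():
    s=r.get_state(); print('t',s['clock'],'p',np.round(s['tool_pos'],4),'R',np.round(R.from_quat(s['eef_rot']).as_matrix(),3).tolist(),'op',s['opening'],'F',np.round(s['contact_force'],1))
    return s
E
python3 - <<'E'
from h import *
st(); print(r.tip_reach)
for c in ['top','side']:
    s=snap(c,c+'0'); print(c,s['xyz'],s['orientation'],s['fx'])
    np.savez(c+'0.npz',W=s['W'],pix=s['pixels'])
    for n in ['fixture','drawer_handle','drawer_floor','tray_top','mat','adapter1','meter','screwdriver','jar']:
        print(n,[(np.round(w(s,a['at']),3).tolist(),round(a['score'],2)) for a in r.search_frame(c,n)][:7])
E
```

```text
pics
t 0.0 p [0.1875 0.5956 0.2599] R [[-0.954, 0.3, -0.0], [0.3, 0.954, -0.002], [-0.0, -0.002, -1.0]] op 0.9993833558141945 F [ 0.8 -0.3 -0.4]
0.022
top [ 0.35400656 -0.02518527  1.4251678 ] [-0.69528634  0.71603169 -0.03323622  0.0526391 ] 436.2688633065736
fixture [([0.811, -0.004, 0.1], 0.6)]
drawer_handle [([0.676, -0.021, 0.076], 0.65)]
drawer_floor [([0.676, -0.021, 0.076], 0.95)]
tray_top [([0.489, -0.338, 0.095], 0.96), ([0.676, -0.021, 0.075], 0.23)]
mat [([0.504, 0.35, 0.001], 0.96)]
adapter1 [([0.573, 0.412, 0.031], 0.8), ([0.451, 0.288, 0.03], 0.75), ([0.723, 0.258, 0.025], 0.74), ([0.286, 0.255, 0.031], 0.69), ([0.56, 0.298, 0.028], 0.64), ([0.707, 0.402, 0.026], 0.61), ([0.435, 0.41, 0.031], 0.49)]
meter [([0.754, -0.044, 0.133], 0.64)]
screwdriver [([0.4, 0.088, 0.024], 0.72)]
jar [([0.71, -0.341, 0.1], 0.83)]
side [ 0.3129602  -0.95665459  0.77605559] [ 0.88028253 -0.09701083  0.05667947 -0.46095444] 406.69636861086514
fixture [([0.799, -0.11, 0.095], 0.84), ([0.492, -0.358, 0.108], 0.58), ([0.679, -0.051, 0.076], 0.41)]
drawer_handle [([0.677, -0.053, 0.074], 0.94), ([0.56, 0.286, 0.023], 0.74)]
drawer_floor [([0.681, -0.054, 0.07], 0.9)]
tray_top [([0.489, -0.355, 0.107], 0.74), ([0.71, -0.364, 0.071], 0.26)]
mat [([0.709, -0.368, 0.076], 0.71), ([0.75, -0.075, 0.136], 0.66), ([0.506, 0.329, 0.005], 0.65)]
adapter1 [([0.288, 0.243, 0.027], 0.71), ([0.579, 0.395, 0.027], 0.63), ([0.44, 0.399, 0.027], 0.61), ([0.709, 0.398, 0.027], 0.6), ([0.454, 0.278, 0.031], 0.58), ([0.562, 0.288, 0.023], 0.54), ([0.715, 0.258, 0.028], 0.49)]
meter [([0.749, -0.079, 0.135], 0.81), ([0.575, 0.395, 0.027], 0.58), ([0.469, -0.455, 0.026], 0.43)]
screwdriver [([0.402, 0.085, 0.017], 0.64)]
jar [([0.712, -0.365, 0.072], 0.82), ([0.678, -0.056, 0.072], 0.6)]
```

View pics/top0.png

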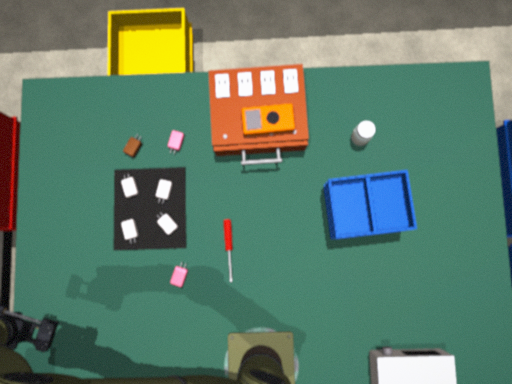

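```bash
cat > loc.py <<'E'
from h import *
def rects(W,pix,zlo,zhi,xr,yr,minn=60,col=None):
    m=(W[...,2]>zlo)&(W[...,2]<zhi)&(W[...,0]>xr[0])&(W[...,0]<xr[1])&(W[...,1]>yr[0])&(W[...,1]<yr[1])
    if col is not None: m&=col
    n,lab=cv2.connectedComponents(m.astype(np.uint8),connectivity=4)
    out=[]
    for i in range(1,n):
        k=lab==i
        if k.sum()<minn: continue
        q=W[k]
        c,(a,b),th=cv2.minAreaRect((q[:,:2]*1000).astype(np.float32))
        if a<b: a,b,th=b,a,th+90
        vu=np.argwhere(k).mean(0)
        out.append((np.round(c,1).tolist(),round(a),round(b),round((th+90)%180-90,1),'z%.0f'%(np.median(q[:,2])*1000),'uv',vu[::-1].round().tolist(),'rgb',np.median(pix[k],0).tolist()))
    return out
E
python3 - <<'E'
from loc import *
d=np.load('top0.npz'); W,p=d['W'],d['pix']
print('adapters');[print(o) for o in rects(W,p,.018,.04,(.2,.85),(.2,.5))]
print('handle');[print(o) for o in rects(W,p,.06,.09,(.6,.72),(-.2,.2))]
print('fixture top');[print(o) for o in rects(W,p,.093,.108,(.6,1.1),(-.3,.25))]
print('tray');[print(o) for o in rects(W,p,.125,.16,(.3,.65),(-.6,-.15))]
E
```

```text
adapters
([726.4, 260.8], 60, 41, -18.4, 'z27', 'uv', [175.0, 140.0], 'rgb', [252.0, 187.0, 228.0])
([709.2, 405.5], 58, 41, -28.8, 'z27', 'uv', [132.0, 147.0], 'rgb', [163.5, 100.0, 56.0])
([573.6, 413.0], 59, 42, 18.3, 'z31', 'uv', [129.0, 187.0], 'rgb', [252.0, 252.0, 253.0])
([559.3, 301.7], 66, 41, -15.3, 'z30', 'uv', [164.0, 190.0], 'rgb', [252.0, 252.0, 253.0])
([449.2, 289.2], 59, 40, 40.1, 'z31', 'uv', [167.0, 224.0], 'rgb', [252.0, 252.0, 253.0])
([432.9, 410.4], 64, 43, 20.2, 'z30', 'uv', [129.0, 229.0], 'rgb', [252.0, 252.0, 253.0])
([282.3, 253.4], 59, 40, -18.9, 'z28', 'uv', [178.0, 276.0], 'rgb', [252.0, 163.0, 203.0])
handle
([661.0, -17.7], 292, 63, -87.9, 'z78', 'uv', [259.0, 151.0], 'rgb', [175.0, 103.0, 56.0])
fixture top
([811.8, -14.7], 301, 251, -87.9, 'z100', 'uv', [255.0, 102.0], 'rgb', [222.0, 110.0, 59.0])
tray
([483.4, -342.0], 238, 176, -84.9, 'z140', 'uv', [374.0, 203.0], 'rgb', [49.0, 116.5, 221.0])
```

The top view shows four white adapters on the black mat at about (129,187), (164,190), (167,224) and (129,229). The look-alikes lie off the mat: pink at (175,140) and (178,276), brown at (132,147). The white ones on the mat fit the description, and I'll check that in one enlarged crop. The pile is at (370,205), the handle at (262,160), and the screwdriver runs (228,220)–(231,281).

Run:
```python
from loc import *
d=np.load('top0.npz'); W,p=d['W'],d['pix']
cv2.imwrite('pics/crop0.png',cv2.cvtColor(cv2.resize(p[125:295,100:250],None,fx=3.5,fy=3.5,interpolation=cv2.INTER_CUBIC),cv2.COLOR_RGB2BGR))
e=np.radians(2.1); ex=np.array([np.cos(e),np.sin(e)]); ey=np.array([-ex[1],ex[0]])
def box(name,m):
    q=W[m]; c=q[:,:2]
    a=c@ex; b=c@ey
    f=lambda v:np.round(np.percentile(v,[1,50,99])*1000,1).tolist()
    print(name,m.sum(),'x',f(a),'y',f(b),'z',f(q[:,2]))
X,Y,Z=W[...,0],W[...,1],W[...,2]; i=p.astype(int)
reg=(X>.55)&(X<1)&(Y>-.2)&(Y<.2)
grey=(abs(i[...,0]-i[...,2])<40)
box('handle',reg&(Z>.05)&(Z<.09)&(X<.66)&grey)
box('panel',reg&(Z>.06)&(Z<.096)&(X>.65)&~grey)
box('panel/shelltop',reg&(Z>.085)&(Z<.11)&~grey)
box('shell',reg&(Z>.096)&(Z<.11)&~grey)
box('meter',reg&(Z>.12)&(Z<.16))
box('screwd',(X>.2)&(X<.6)&(Y>.03)&(Y<.14)&(i[...,0]>i[...,1]+50))
box('screwd2',(X>.2)&(X<.6)&(Y>.03)&(Y<.14)&(Z>.004))
# tray: rim
m=(X>.3)&(X<.7)&(Y>-.6)&(Y<-.15)&(Z>.136)&(Z<.16)
for o in rects(W,p,.136,.16,(.3,.7),(-.6,-.15)): print(o)
q=W[m]; 
# slope of front profile col
for u in [250,262]:
    print([(v,np.round(W[v,u]*1000).tolist()) for v in range(138,168,2)])
```

```text
handle 174 x [628.6, 634.4, 656.9] y [-106.6, -46.5, 19.4] z [67.7, 74.2, 79.3]
panel 1071 x [673.2, 686.3, 932.5] y [-191.2, -40.3, 102.9] z [62.0, 91.4, 96.0]
panel/shelltop 4918 x [675.0, 803.5, 932.8] y [-192.4, -28.7, 103.6] z [86.7, 99.4, 106.8]
shell 4033 x [689.6, 812.4, 932.7] y [-192.5, -23.8, 103.8] z [96.2, 100.1, 107.0]
meter 1427 x [710.2, 750.4, 794.0] y [-150.1, -71.7, 5.5] z [124.0, 134.1, 142.0]
screwd 233 x [364.3, 414.8, 465.4] y [67.9, 79.2, 91.4] z [-0.1, 23.4, 31.5]
screwd2 708 x [208.7, 395.9, 591.7] y [14.1, 77.2, 124.7] z [4.0, 6.7, 30.5]
([483.4, -342.0], 238, 176, -84.9, 'z141', 'uv', [372.0, 204.0], 'rgb', [50.0, 119.0, 225.0])
[(138, [704.0, 11.0, 104.0]), (140, [699.0, 12.0, 99.0]), (142, [691.0, 12.0, 106.0]), (144, [689.0, 12.0, 89.0]), (146, [683.0, 13.0, 86.0]), (148, [675.0, 13.0, 93.0]), (150, [675.0, 14.0, 65.0]), (152, [674.0, 14.0, 41.0]), (154, [674.0, 15.0, 12.0]), (156, [670.0, 16.0, -1.0]), (158, [663.0, 16.0, 2.0]), (160, [657.0, 16.0, -1.0]), (162, [635.0, 14.0, 72.0]), (164, [629.0, 15.0, 71.0]), (166, [636.0, 17.0, 1.0])]
[(138, [704.0, -26.0, 98.0]), (140, [698.0, -26.0, 99.0]), (142, [691.0, -25.0, 99.0]), (144, [687.0, -25.0, 92.0]), (146, [681.0, -25.0, 91.0]), (148, [676.0, -25.0, 84.0]), (150, [676.0, -25.0, 57.0]), (152, [676.0, -24.0, 29.0]), (154, [675.0, -24.0, 2.0]), (156, [669.0, -24.0, 0.0]), (158, [662.0, -24.0, -1.0]), (160, [639.0, -24.0, 76.0]), (162, [634.0, -23.0, 72.0]), (164, [642.0, -23.0, -2.0]), (166, [634.0, -23.0, 3.0])]
```

View pics/crop0.png

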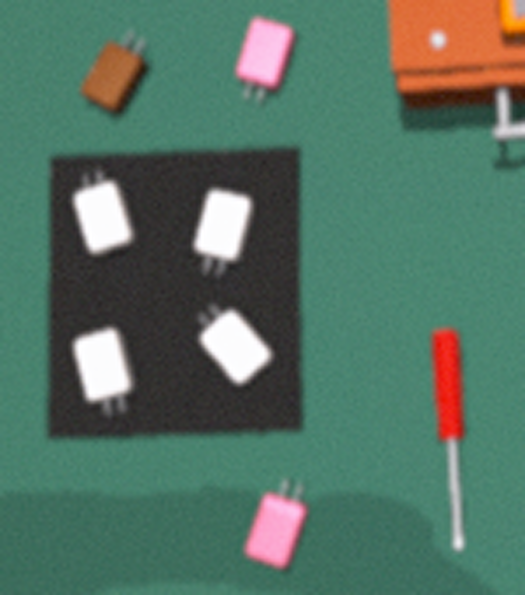

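View pics/side0.png

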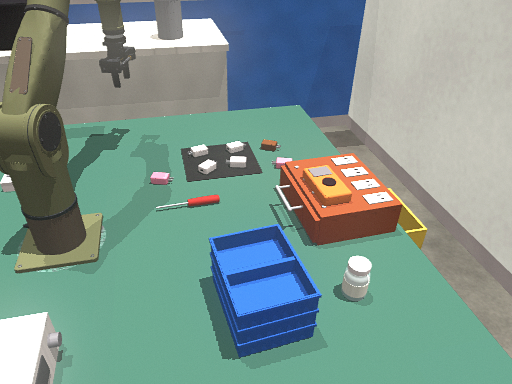

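The crop confirms it: the four white adapters on the black mat are the ones meant, and the pink and brown ones are off it. The side view shows the pile at (262,285), the jar at (357,278), and the meter on the fixture close behind its front edge at (325,183). I'll hook the handle with closed fingers, because pinching it would bring the gripper body near the meter. I'll also stop short of full opening, since the screwdriver's end would meet the drawer front.

Request:
step_arm(
  motion=[
    {"dp": [-49, -35, 0], "twist": [0, 0, -0.1], "hand": -1},
    {"dp": [-98, -70, 0], "twist": [0, 0, -0.2], "hand": -1},
    {"dp": [-147, -105, 0], "twist": [0, 0, -0.3], "hand": -1},
    {"dp": [-196, -140, 0], "twist": [0, 0, -0.342], "hand": -1},
    {"dp": [-245, -175, 0], "twist": [0, 0, -0.342], "hand": -1},
  ],
  force=20,
)

```text
clock: 1.62
tool_pos: [0.3699, 0.3543, 0.2609]
eef_rot: [-0.019, 1.0, 0.0, 0.0]
contact_force: [0.8, 0.4, -0.3]
opening: 0.457
finger_force: 0.0
```

Request:
step_arm(
  motion=[
    {"dp": [-34, -49, 0], "twist": [0, 0, 0], "hand": -1},
    {"dp": [-68, -98, 0], "twist": [0, 0, 0], "hand": -1},
    {"dp": [-102, -147, 0], "twist": [0, 0, 0], "hand": -1},
    {"dp": [-136, -196, 0], "twist": [0, 0, 0], "hand": -1},
    {"dp": [-170, -245, 0], "twist": [0, 0, 0], "hand": -1},
  ],
)

```text
clock: 2.25
tool_pos: [0.5489, 0.1156, 0.2609]
eef_rot: [-0.019, 1.0, 0.0, 0.0]
contact_force: [1.9, 0.7, -0.9]
opening: 0.005
finger_force: 0.0
```

```bash
cat >> h.py <<'E'
def plan(x,y,z,yaw,s=None):
    "mm, deg; tool y at yaw+90. prints dp and twist from the measured pose"
    s=s or r.get_state(); R0=R.from_quat(s['eef_rot']).as_matrix(); a=np.radians(yaw)
    T=np.array([[-np.cos(a),-np.sin(a),0],[-np.sin(a),np.cos(a),0],[0,0,-1]]).T
    T=np.column_stack([[-np.cos(a),-np.sin(a),0],[-np.sin(a),np.cos(a),0],[0,0,-1]])
    dp=R0.T@(np.array([x,y,z])-np.array(s['tool_pos'])*1000)
    tw=R.from_matrix(R0.T@T).as_rotvec()
    print('dp',dp.round(1),'tw',tw.round(3),'|dp|',round(np.linalg.norm(dp)),'t',round(s['clock'],2),'p',(np.array(s['tool_pos'])*1000).round(1),'F',np.round(s['contact_force'],1),'op',round(s['opening'],3))
E
python3 -c "
from h import *
plan(657.2,-20,200,2.1)"
```

```text
dp [-103.1 -139.6   60.9] tw [0.    0.001 0.   ] |dp| 184 t 2.25 p [548.9 115.6 260.9] F [ 1.9  0.7 -0.9] op 0.005
```

Request:
step_arm(
  motion=[
    {"dp": [-34, -46, 20], "twist": [0, 0, 0], "hand": -1},
    {"dp": [-68, -92, 40], "twist": [0, 0, 0], "hand": -1},
    {"dp": [-103, -140, 60], "twist": [0, 0, 0], "hand": -1},
    {"dp": [-103, -140, 60], "twist": [0, 0, 0], "hand": -1},
  ],
)

```text
clock: 2.75
tool_pos: [0.6568, -0.026, 0.1981]
eef_rot: [-0.014, 1.0, -0.002, -0.001]
contact_force: [-1.2, 0.6, -0.9]
opening: 0.007
finger_force: 0.0
```

```bash
python3 -c "
from h import *
plan(657.2,-20,82,2.1)"
```

```text
dp [ -0.8   6.4 116. ] tw [-0.004 -0.002 -0.009] |dp| 116 t 2.75 p [656.8 -26.  198.1] F [-1.2  0.6 -0.9] op 0.007
```

Request:
step_arm(
  motion=[
    {"dp": [0, 6, 40], "twist": [0, 0, 0], "hand": -1},
    {"dp": [0, 6, 80], "twist": [0, 0, 0], "hand": -1},
    {"dp": [0, 6, 116], "twist": [0, 0, 0], "hand": -1},
    {"dp": [0, 6, 116], "twist": [0, 0, 0], "hand": -1},
  ],
)

```text
clock: 3.25
tool_pos: [0.6536, -0.0118, 0.0827]
eef_rot: [-0.019, 1.0, 0.0, -0.003]
contact_force: [0.9, -0.2, 0.8]
opening: 0.006
finger_force: 0.0
```

```bash
python3 -c "
from h import *
plan(657.2-204.5*.99933,-20-204.5*.0366,82,2.1)"
```

```text
dp [201.2  -7.9   1.7] tw [ 0.001 -0.005  0.002] |dp| 201 t 3.25 p [653.6 -11.8  82.7] F [ 0.9 -0.2  0.8] op 0.006
```

Request:
step_arm(
  motion=[
    {"dp": [8, -2, 1], "twist": [0, 0, 0], "hand": -1},
    {"dp": [20, -4, 1], "twist": [0, 0, 0], "hand": -1},
    {"dp": [40, -8, 1], "twist": [0, 0, 0], "hand": -1},
    {"dp": [62, -8, 1], "twist": [0, 0, 0], "hand": -1},
    {"dp": [85, -8, 1], "twist": [0, 0, 0], "hand": -1},
  ],
)

```text
clock: 3.88
tool_pos: [0.5726, -0.0235, 0.0863]
eef_rot: [-0.018, 1.0, 0.001, 0.003]
contact_force: [1.9, -0.1, -0.7]
opening: 0.006
finger_force: 1.0
```

Request:
step_arm(
  motion=[
    {"dp": [25, 0, 0], "twist": [0, 0, 0], "hand": -1},
    {"dp": [50, 0, 0], "twist": [0, 0, 0], "hand": -1},
    {"dp": [75, 0, 0], "twist": [0, 0, 0], "hand": -1},
    {"dp": [95, 0, 0], "twist": [0, 0, 0], "hand": -1},
    {"dp": [105, 0, 0], "twist": [0, 0, 0], "hand": -1},
  ],
)

```text
clock: 4.5
tool_pos: [0.4664, -0.0277, 0.0854]
eef_rot: [-0.019, 1.0, 0.0, 0.002]
contact_force: [1.1, -0.3, 0.7]
opening: 0.005
finger_force: 0.9
```

```bash
python3 -c "
from h import *
plan(657.2-204.5*.99933,-20-204.5*.0366,82,2.1)
from loc import *
s=snap('top')
W,p=s['W'],s['pixels'].astype(int); X,Y,Z=W[...,0],W[...,1],W[...,2]
e=np.radians(2.1); ex=np.array([np.cos(e),np.sin(e)]); ey=np.array([-ex[1],ex[0]])
or_=(p[...,0]>p[...,2]+60)&(p[...,1]>60)&(Z>.07)&(Z<.105)&(X<.66)&(X>.4)
q=W[or_]; a=q[:,:2]@ex
print('panel x',np.percentile(a,[2,50,98]).round(4),'z',np.percentile(q[:,2],[5,50,95]).round(4))
"
```

```text
dp [13.5  0.8  3.4] tw [0.    0.003 0.001] |dp| 14 t 4.5 p [466.4 -27.7  85.4] F [ 1.1 -0.3  0.7] op 0.005
panel x [0.4869 0.4941 0.5013] z [0.0846 0.0903 0.095 ]
```

Request:
step_arm(
  motion=[
    {"dp": [6, 0, 0], "twist": [0, 0, 0], "hand": -1},
    {"dp": [11, 0, 0], "twist": [0, 0, 0], "hand": -1},
    {"dp": [11, 0, 0], "twist": [0, 0, 0], "hand": -1},
    {"dp": [4, 0, 0], "twist": [0, 0, 0], "hand": -1},
  ],
)

```text
clock: 5.05
tool_pos: [0.4615, -0.0281, 0.0835]
eef_rot: [-0.019, 1.0, -0.0, -0.001]
contact_force: [-0.3, -0.4, 0.0]
opening: 0.006
finger_force: 0.0
```

Request:
step_arm(
  motion=[
    {"dp": [0, 0, -50], "twist": [0, 0, 0], "hand": -1},
    {"dp": [0, 0, -110], "twist": [0, 0, 0], "hand": -1},
    {"dp": [0, -60, -140], "twist": [0, 0, 0], "hand": 0},
    {"dp": [0, -120, -140], "twist": [0, 0, 0], "hand": 0},
    {"dp": [0, -180, -140], "twist": [0, 0, 0], "hand": 0},
  ],
)

```text
clock: 5.68
tool_pos: [0.4692, -0.2101, 0.2245]
eef_rot: [-0.019, 1.0, -0.0, 0.001]
contact_force: [0.5, 0.9, -1.1]
opening: 0.324
finger_force: 0.0
```

Run:
```python
from loc import *
s=snap('top','top1'); np.savez('top1.npz',W=s['W'],pix=s['pixels'])
W,p=s['W'],s['pixels'].astype(int); X,Y,Z=W[...,0],W[...,1],W[...,2]
e=np.radians(2.1); ex=np.array([np.cos(e),np.sin(e)]); ey=np.array([-ex[1],ex[0]])
f=lambda v,pc=[2,50,98]:(np.percentile(v,pc)*1000).round(1).tolist()
or_=(p[...,0]>p[...,2]+60)&(p[...,1]>60)&(Z>.08)&(Z<.105)&(X<.66)&(X>.4)
q=W[or_];print('panel x',f(q[:,:2]@ex),'y',f(q[:,:2]@ey),'z',f(q[:,2]))
# fit panel line for yaw
print('yaw panel',np.degrees(np.arctan2(*np.linalg.svd(q[:,:2]-q[:,:2].mean(0),full_matrices=False)[2][0][::-1])))
a=W[...,:2]@ex;b=W[...,:2]@ey
fl=(a>.53)&(a<.66)&(b>-.12)&(b<.04)&(Z<.06); print('floor z',f(Z[fl],[10,50,90]))
wl=(a>.53)&(a<.66)&(Z>.05)&(Z<.08)&(b>-.22)&(b<.13)
print('walls z',f(Z[wl]),'yR',f(b[wl&(b<-.05)]),'yL',f(b[wl&(b>-.05)]))
hd=(a>.41)&(a<.455)&(b>-.13)&(b<.05)&(Z>.06)&(Z<.085);print('handle',f(a[hd]),f(b[hd]))
sh=(a>.66)&(a<.705)&(b>-.15)&(b<.08)&(Z>.095)&(Z<.107)&(p[...,0]>p[...,2]+60);print('shell',f(a[sh],[1,50,99]))
# tray rim
m=(X>.3)&(X<.7)&(Y>-.6)&(Y<-.15)&(Z>.12)&(Z<.155)&(p[...,2]>p[...,0]+60)
print('rim z',f(Z[m],[5,50,70,90]))
hi=m&(Z>.133)
c,wh,th=cv2.minAreaRect((W[hi][:,:2]*1000).astype(np.float32));print('tray',c,wh,th)
plan(490,-340,230,5.1)
```

```text
panel x [474.7, 481.8, 489.4] y [-144.9, -24.0, 98.4] z [83.4, 90.1, 95.4]
yaw panel 92.0120922052994
floor z [15.1, 18.9, 22.7]
walls z [51.3, 62.3, 67.6] yR [-179.2, -175.8, -173.0] yL [86.3, 88.8, 92.4]
handle [429.2, 435.2, 452.3] [-104.6, -42.9, 16.5]
shell [688.6, 696.9, 704.7]
rim z [124.1, 140.1, 142.0, 144.2]
tray (483.28466796875, -341.9609680175781) (176.27883911132812, 238.0338134765625) 5.189233303070068
dp [ -19.8 -119.1   -5.4] tw [-0.008 -0.001 -0.066] |dp| 121 t 5.72 p [ 467.5 -221.4  223.7] F [ 0.1 -7.3  0.8] op 0.367
```

View pics/top1.png

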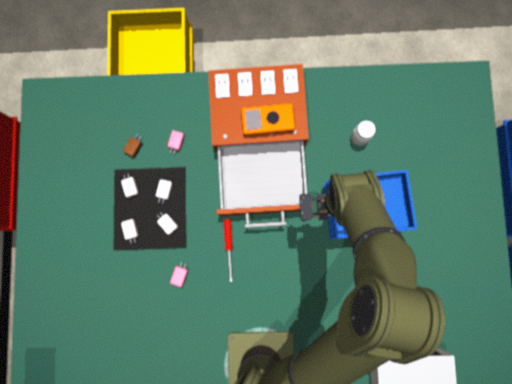

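The drawer is out about 199 mm, with the panel at image row 211, just clear of the screwdriver's end at (227,221). Next I'll refine the rib position from the first, unoccluded picture.

Run:
```python
from h import *
d=np.load('top0.npz'); W=d['W']; a=np.radians(5.15); ex=np.array([np.cos(a),np.sin(a)]); ey=np.array([-ex[1],ex[0]])
c0=np.array([.4834,-.342]); A=(W[...,:2]-c0)@ex; B=(W[...,:2]-c0)@ey; Z=W[...,2]
f=lambda v,pc=[5,50,95]:(np.percentile(v,pc)*1000).round(1).tolist()
for lo,hi in [(-.07,-.03),(-.03,.03),(.03,.07)]:
    m=(A>lo)&(A<hi)&(abs(B)<.03)&(Z>.13); print('rib',f(B[m]),f(Z[m]),m.sum())
for n,v,u in [('y+',B,A),('y-',-B,A),('x+',A,B),('x-',-A,B)]:
    m=(v>.07)&(abs(u)<.06)&(Z>.137)&(v>(.1 if n[0]=='y' else .07)); print(n,f(v[m]),f(Z[m]))
plan(483.4,-342,230,5.1)
```

```text
rib [-4.3, 1.5, 6.9] [131.1, 137.8, 142.3] 61
rib [-4.8, 2.1, 6.6] [132.5, 137.4, 141.5] 93
rib [-4.4, 1.7, 6.5] [133.2, 137.7, 142.2] 61
y+ [111.6, 114.9, 118.3] [138.0, 141.0, 145.7]
y- [110.0, 113.3, 117.4] [138.0, 141.3, 145.2]
x+ [75.2, 83.6, 87.3] [137.9, 141.3, 145.5]
x- [74.7, 84.1, 87.6] [137.8, 141.7, 145.6]
dp [ -13.1 -120.9   -5.4] tw [-0.008 -0.001 -0.066] |dp| 122 t 5.72 p [ 467.5 -221.4  223.7] F [ 0.1 -7.3  0.8] op 0.367
```

Request:
step_arm(
  motion=[
    {"dp": [-6, -50, 0], "twist": [0, 0, -0.03], "hand": 0},
    {"dp": [-13, -100, 5], "twist": [0, 0, -0.052], "hand": 0},
    {"dp": [-13, -120, 15], "twist": [0, 0, -0.052], "hand": 0},
    {"dp": [-13, -120, 25], "twist": [0, 0, -0.052], "hand": 0},
    {"dp": [-13, -120, 25], "twist": [0, 0, -0.052], "hand": 0},
  ],
)

```text
clock: 6.35
tool_pos: [0.4858, -0.3245, 0.1976]
eef_rot: [-0.046, 0.999, 0.002, -0.001]
contact_force: [-0.2, 0.3, 0.2]
opening: 0.501
finger_force: 0.0
```

```bash
python3 -c "
from h import *
plan(483.3,-340.8,134,5.1)"
```

```text
dp [  3.9 -16.2  63.6] tw [ 0.003 -0.002  0.003] |dp| 66 t 6.35 p [ 485.8 -324.5  197.6] F [-0.2  0.3  0.2] op 0.501
```

Request:
step_arm(
  motion=[
    {"dp": [4, -16, 0], "twist": [0, 0, 0], "hand": 0},
    {"dp": [4, -16, 20], "twist": [0, 0, 0], "hand": 0},
    {"dp": [4, -16, 25], "twist": [0, 0, 0], "hand": 0},
  ],
)

```text
clock: 6.72
tool_pos: [0.4831, -0.3437, 0.1732]
eef_rot: [-0.045, 0.999, 0.0, -0.001]
contact_force: [0.0, -0.3, -0.4]
opening: 0.504
finger_force: 0.0
```

```bash
python3 -c "
from h import *
plan(483.3,-340.8,134,5.1)"
```

```text
dp [-0.5  2.8 39.2] tw [ 0.    -0.001  0.001] |dp| 39 t 6.72 p [ 483.1 -343.7  173.2] F [ 0.  -0.3 -0.4] op 0.504
```

Request:
step_arm(
  motion=[
    {"dp": [0, 2, 20], "twist": [0, 0, 0], "hand": 0},
    {"dp": [0, 2, 39], "twist": [0, 0, 0], "hand": 0},
    {"dp": [0, 2, 39], "twist": [0, 0, 0], "hand": 0},
    {"dp": [0, 2, 39], "twist": [0, 0, 0], "hand": -0.9},
    {"dp": [0, 2, 39], "twist": [0, 0, 0], "hand": -0.9},
  ],
  force=40,
)

```text
clock: 7.35
tool_pos: [0.4841, -0.3419, 0.1357]
eef_rot: [-0.045, 0.999, -0.0, 0.001]
contact_force: [0.5, 0.0, -0.1]
opening: 0.298
finger_force: 0.0
```

Request:
step_arm(
  motion=[
    {"dp": [0, 0, 0], "twist": [0, 0, 0], "hand": -0.9},
    {"dp": [0, 0, 0], "twist": [0, 0, 0], "hand": -0.9},
    {"dp": [0, 0, 0], "twist": [0, 0, 0], "hand": -0.9},
  ],
)

```text
clock: 7.72
tool_pos: [0.4838, -0.3419, 0.1352]
eef_rot: [-0.045, 0.999, -0.0, 0.0]
contact_force: [-1.2, -1.3, 4.6]
opening: 0.132
finger_force: 40.0
```

```bash
python3 -c "
from h import *
plan(483.3,-340.8,134,5.1)"
```

```text
dp [0.4 1.1 1.2] tw [-0.001  0.001  0.   ] |dp| 2 t 7.72 p [ 483.8 -341.9  135.2] F [-1.2 -1.3  4.6] op 0.132
```

Request:
step_arm(
  motion=[
    {"dp": [0, 0, -4], "twist": [0, 0, 0], "hand": -0.9},
    {"dp": [0, 0, -10], "twist": [0, 0, 0], "hand": -0.9},
    {"dp": [0, 0, -22], "twist": [0, 0, 0], "hand": -0.9},
    {"dp": [0, 0, -42], "twist": [0, 0, 0], "hand": -0.9},
    {"dp": [0, 0, -62], "twist": [0, 0, 0], "hand": -0.9},
  ],
)

```text
clock: 8.35
tool_pos: [0.4834, -0.3415, 0.1978]
eef_rot: [-0.045, 0.999, 0.0, 0.0]
contact_force: [-0.4, -0.2, -3.5]
opening: 0.132
finger_force: 40.0
```

Run:
```python
from loc import *
s=snap('side','side1')
# tray target in drawer: rotated coords x=490.5+ 4+85 , y=-43.5
e=np.radians(2.1); ex=np.array([np.cos(e),np.sin(e)]); ey=np.array([-ex[1],ex[0]])
c=(.4895+.092)*ex-.0433*ey
print('tray target',c)
plan(c[0]*1000,c[1]*1000,200,2.1)
```

```text
tray target [ 0.58269613 -0.0219626 ]
dp [-1.260e+02  3.102e+02  1.000e-01] tw [-0.002  0.004  0.053] |dp| 335 t 8.4 p [ 484.9 -342.2  200.4] F [ 0.7 -0.4 -1.2] op 0.134
```

View pics/side1.png

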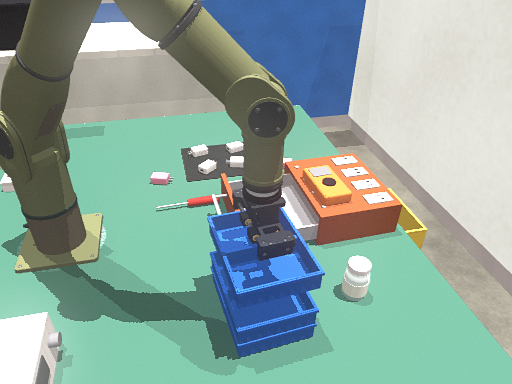

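The side view shows only the top tray lifted, level, at (265,250). The other two are still piled at (262,310).

Request:
step_arm(
  motion=[
    {"dp": [-6, 15, 0], "twist": [0, 0, 0.01], "hand": -0.9},
    {"dp": [-17, 42, 0], "twist": [0, 0, 0.02], "hand": -0.9},
    {"dp": [-31, 76, 0], "twist": [0, 0, 0.035], "hand": -0.9},
    {"dp": [-46, 114, 0], "twist": [0, 0, 0.05], "hand": -0.9},
    {"dp": [-61, 152, 0], "twist": [0, 0, 0.053], "hand": -0.9},
  ],
)

```text
clock: 9.02
tool_pos: [0.5305, -0.1819, 0.1958]
eef_rot: [-0.018, 1.0, 0.001, -0.001]
contact_force: [1.1, 1.0, -3.2]
opening: 0.132
finger_force: 40.0
```

Request:
step_arm(
  motion=[
    {"dp": [-15, 37, 0], "twist": [0, 0, 0], "hand": -0.9},
    {"dp": [-30, 74, 0], "twist": [0, 0, 0], "hand": -0.9},
    {"dp": [-43, 108, 0], "twist": [0, 0, 0], "hand": -0.9},
    {"dp": [-52, 132, 0], "twist": [0, 0, 0], "hand": -0.9},
    {"dp": [-57, 145, 0], "twist": [0, 0, 0], "hand": -0.9},
  ],
)

```text
clock: 9.65
tool_pos: [0.582, -0.0346, 0.196]
eef_rot: [-0.02, 1.0, 0.001, -0.001]
contact_force: [-1.1, -0.3, -3.0]
opening: 0.133
finger_force: 40.0
```

```bash
python3 -c "
from h import *
plan(582.7,-22,62.5,2.1)"
```

```text
dp [ -1.4  12.3 133.5] tw [ 0.002 -0.001  0.003] |dp| 134 t 9.65 p [582.  -34.6 196. ] F [-1.1 -0.3 -3. ] op 0.133
```

Request:
step_arm(
  motion=[
    {"dp": [-1, 6, 20], "twist": [0, 0, 0.003], "hand": -0.9},
    {"dp": [-1, 12, 45], "twist": [0, 0, 0.003], "hand": -0.9},
    {"dp": [-1, 12, 68], "twist": [0, 0, 0.003], "hand": -0.9},
    {"dp": [-1, 12, 80], "twist": [0, 0, 0.003], "hand": -0.9},
    {"dp": [-1, 12, 80], "twist": [0, 0, 0.003], "hand": -0.9},
  ],
)

```text
clock: 10.28
tool_pos: [0.5823, -0.0261, 0.1159]
eef_rot: [-0.016, 1.0, -0.0, -0.001]
contact_force: [-0.1, 0.4, -1.8]
opening: 0.133
finger_force: 40.0
```

Run:
```python
from loc import *
plan(582.7,-22,62.5,2.1)
s=snap('top','top2'); W,p=s['W'],s['pixels'].astype(int);Z=W[...,2]
e=np.radians(2.1); ex=np.array([np.cos(e),np.sin(e)]); ey=np.array([-ex[1],ex[0]])
A=W[...,:2]@ex;B=W[...,:2]@ey
m=(p[...,2]>p[...,0]+60)&(B>-.25)&(B<.2)&(A>.45)&(A<.72)&(Z>.105)&(Z<.135)
f=lambda v,pc=[.5,5,50,95,99.5]:(np.percentile(v,pc)*1000).round(1).tolist()
print(m.sum(),f(A[m]),f(B[m]),f(Z[m]))
print(cv2.minAreaRect((W[m][:,:2]*1000).astype(np.float32)))
or_=(p[...,0]>p[...,2]+60)&(p[...,1]>60)&(Z>.08)&(Z<.105)&(A<.52)&(A>.45)
print('panel',f(A[or_]))
cv2.imwrite('pics/c2.png',cv2.cvtColor(cv2.resize(s['pixels'][100:250,190:340],None,fx=4,fy=4,interpolation=cv2.INTER_CUBIC),cv2.COLOR_RGB2BGR))
```

```text
dp [-0.6  4.1 53.4] tw [-0.    -0.002 -0.004] |dp| 54 t 10.28 p [582.3 -26.1 115.9] F [-0.1  0.4 -1.8] op 0.133
389 [492.5, 494.4, 613.5, 666.1, 668.5] [-164.9, -161.8, 42.9, 70.1, 70.8] [105.6, 110.0, 121.3, 125.9, 128.7]
((582.154541015625, -25.850936889648438), (176.25511169433594, 236.65989685058594), 2.312013864517212)
panel [474.7, 475.4, 482.3, 488.4, 490.0]
```

View pics/c2.png

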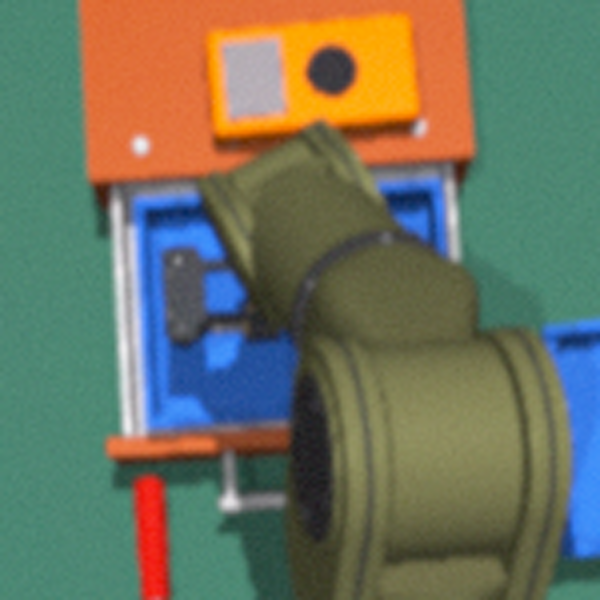

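The crop shows the tray level inside the drawer walls, about 4 mm too far to the right, with the panel, meter and screwdriver clear. I'll correct that and lower it.

Request:
step_arm(
  motion=[
    {"dp": [-2, 4, 5], "twist": [0, 0, -0.004], "hand": -0.9},
    {"dp": [-2, 4, 17], "twist": [0, 0, -0.004], "hand": -0.9},
    {"dp": [-2, 4, 30], "twist": [0, 0, -0.004], "hand": -0.9},
    {"dp": [-2, 4, 40], "twist": [0, 0, -0.004], "hand": -0.9},
    {"dp": [-2, 4, 46], "twist": [0, 0, -0.004], "hand": -0.9},
  ],
)

```text
clock: 10.95
tool_pos: [0.5844, -0.0218, 0.0696]
eef_rot: [-0.019, 1.0, -0.0, -0.001]
contact_force: [-1.0, 1.2, -2.6]
opening: 0.136
finger_force: 40.0
```

Request:
step_arm(
  motion=[
    {"dp": [0, 0, 2], "twist": [0, 0, 0], "hand": -0.9},
    {"dp": [0, 0, 4], "twist": [0, 0, 0], "hand": -0.9},
    {"dp": [0, 0, 5], "twist": [0, 0, 0], "hand": -0.9},
  ],
)

```text
clock: 11.32
tool_pos: [0.5851, -0.0217, 0.0659]
eef_rot: [-0.019, 1.0, 0.0, 0.0]
contact_force: [-0.7, 0.3, -3.2]
opening: 0.133
finger_force: 40.0
```

Still carrying the tray's weight, so lower a little more until it touches.

Request:
step_arm(
  motion=[
    {"dp": [0, 0, 1], "twist": [0, 0, 0], "hand": -0.9},
    {"dp": [0, 0, 2], "twist": [0, 0, 0], "hand": -0.9},
    {"dp": [0, 0, 3], "twist": [0, 0, 0], "hand": -0.9},
    {"dp": [0, 0, 3], "twist": [0, 0, 0], "hand": -0.9},
  ],
)

```text
clock: 11.82
tool_pos: [0.5848, -0.0217, 0.0626]
eef_rot: [-0.019, 1.0, 0.0, -0.0]
contact_force: [0.0, 0.3, -3.1]
opening: 0.135
finger_force: 40.0
```

Request:
step_arm(
  motion=[
    {"dp": [0, 0, 1], "twist": [0, 0, 0], "hand": -0.9},
    {"dp": [0, 0, 2], "twist": [0, 0, 0], "hand": -0.9},
    {"dp": [0, 0, 2], "twist": [0, 0, 0], "hand": -0.9},
    {"dp": [0, 0, 2], "twist": [0, 0, 0], "hand": -0.9},
  ],
)

```text
clock: 12.32
tool_pos: [0.5861, -0.0217, 0.0621]
eef_rot: [-0.019, 1.0, -0.0, 0.001]
contact_force: [-1.2, 0.0, 7.7]
opening: 0.132
finger_force: 40.0
```

Request:
step_arm(
  motion=[
    {"dp": [0, 0, -1], "twist": [0, 0, 0], "hand": -0.9},
    {"dp": [0, 0, -1], "twist": [0, 0, 0], "hand": -0.3},
    {"dp": [0, 0, -1], "twist": [0, 0, 0], "hand": -0.2},
    {"dp": [0, 0, -1], "twist": [0, 0, 0], "hand": -0.2},
    {"dp": [0, 0, -20], "twist": [0, 0, 0], "hand": -0.2},
  ],
)

```text
clock: 12.95
tool_pos: [0.5838, -0.0218, 0.0802]
eef_rot: [-0.019, 1.0, -0.0, -0.002]
contact_force: [0.9, -0.1, 0.7]
opening: 0.4
finger_force: 0.0
```

Request:
step_arm(
  motion=[
    {"dp": [0, 0, -40], "twist": [0, 0, 0], "hand": -0.2},
    {"dp": [0, 0, -90], "twist": [0, 0, 0], "hand": 0.5},
    {"dp": [-5, 40, -130], "twist": [0, 0, 0], "hand": 0.8},
    {"dp": [-5, 95, -130], "twist": [0, 0, 0], "hand": 0.8},
    {"dp": [-5, 150, -130], "twist": [0, 0, 0], "hand": 0.8},
  ],
)

```text
clock: 13.58
tool_pos: [0.5846, 0.1297, 0.213]
eef_rot: [-0.018, 1.0, 0.0, 0.001]
contact_force: [-0.1, 0.8, 0.7]
opening: 0.832
finger_force: 0.0
```

```bash
cat > meas.py <<'E'
from loc import *
e=np.radians(2.1); ex=np.array([np.cos(e),np.sin(e)]); ey=np.array([-ex[1],ex[0]])
f=lambda v,pc=[1,5,50,95,99]:(np.percentile(v,pc)*1000).round(1).tolist()
def tray(s):
    W,p=s['W'],s['pixels'].astype(int);Z=W[...,2];A=W[...,:2]@ex;B=W[...,:2]@ey
    blue=(p[...,2]>p[...,0]+60)&(B>-.25)&(B<.2)&(A>.45)&(A<.72)
    m=blue&(Z>.062)&(Z<.08); print('rim',m.sum(),f(A[m]),f(B[m]),f(Z[m]),cv2.minAreaRect((W[m][:,:2]*1000).astype(np.float32)))
    rb=blue&(Z>.055)&(abs(B+.043)<.04)&(A>.51)&(A<.65)
    if rb.sum(): print('rib',f(B[rb],[5,50,95]))
def adapters(s):
    W,p=s['W'],s['pixels'].astype(int);wh=(p.min(-1)>185)
    [print(o) for o in rects(W,s['pixels'],.018,.06,(.3,.8),(-.2,.5),col=wh)]
E
python3 - <<'E'
from meas import *
s=snap('top','top3'); tray(s); adapters(s); plan(573.6,413,150,18.3)
E
```

```text
rim 517 [496.9, 498.4, 599.6, 669.8, 671.3] [-241.7, -159.7, -67.9, -6.7, 20.4] [62.3, 63.0, 67.2, 72.2, 73.7] ((570.0955200195312, -89.0650634765625), (211.4075164794922, 268.4487609863281), 2.241672992706299)
rib [-48.0, -42.6, -37.2]
([576.0, 413.9], 60, 40, 16.0, 'z30', 'uv', [129.0, 187.0], 'rgb', [253.0, 253.0, 254.0])
([563.7, 300.2], 57, 39, -13.4, 'z31', 'uv', [163.0, 189.0], 'rgb', [253.0, 253.0, 254.0])
([450.1, 289.5], 56, 39, 41.3, 'z31', 'uv', [167.0, 224.0], 'rgb', [253.0, 253.0, 254.0])
([436.9, 413.3], 56, 41, 16.3, 'z31', 'uv', [129.0, 229.0], 'rgb', [253.0, 253.0, 254.0])
dp [ -3.5 270.9  66.2] tw [ 0.01   0.005 -0.271] |dp| 279 t 13.62 p [583.  141.6 213.3] F [-0.8  7.1 -0.4] op 0.877
```

Request:
step_arm(
  motion=[
    {"dp": [0, 55, 0], "twist": [0, 0, -0.06], "hand": 0.4},
    {"dp": [-1, 110, 20], "twist": [0, 0, -0.12], "hand": 0.4},
    {"dp": [-2, 170, 45], "twist": [0, 0, -0.18], "hand": 0.4},
    {"dp": [-3, 230, 75], "twist": [0, 0, -0.24], "hand": 0.4},
    {"dp": [-3, 265, 100], "twist": [0, 0, -0.24], "hand": 0.4},
  ],
)

```text
clock: 14.25
tool_pos: [0.5769, 0.3964, 0.1114]
eef_rot: [-0.139, 0.99, 0.001, 0.0]
contact_force: [0.6, -0.9, 0.1]
opening: 0.699
finger_force: 0.0
```

Request:
step_arm(
  motion=[
    {"dp": [0, 12, 10], "twist": [0, 0, 0], "hand": 0.4},
    {"dp": [0, 12, 10], "twist": [0, 0, 0], "hand": 0.4},
    {"dp": [0, 12, 10], "twist": [0, 0, 0], "hand": 0.4},
  ],
)

```text
clock: 14.62
tool_pos: [0.576, 0.4023, 0.1022]
eef_rot: [-0.137, 0.991, -0.001, 0.001]
contact_force: [-0.1, 0.3, 0.9]
opening: 0.699
finger_force: 0.0
```

```bash
python3 -c "
from h import *
plan(575,413.5,29,16.8)"
```

```text
dp [-2.  11.1 73.2] tw [-0.002  0.002 -0.019] |dp| 74 t 14.62 p [576.  402.3 102.2] F [-0.1  0.3  0.9] op 0.699
```

Request:
step_arm(
  motion=[
    {"dp": [-2, 11, 10], "twist": [0, 0, -0.02], "hand": 0.4},
    {"dp": [-2, 11, 40], "twist": [0, 0, -0.02], "hand": 0.4},
    {"dp": [-2, 11, 65], "twist": [0, 0, -0.02], "hand": 0.4},
    {"dp": [-2, 11, 73], "twist": [0, 0, -0.02], "hand": 0.4},
    {"dp": [-2, 11, 73], "twist": [0, 0, -0.02], "hand": 0.4},
  ],
)

```text
clock: 15.25
tool_pos: [0.5731, 0.4158, 0.0274]
eef_rot: [-0.148, 0.989, -0.0, -0.0]
contact_force: [0.1, 1.0, 0.5]
opening: 0.696
finger_force: 0.0
```

Request:
step_arm(
  motion=[
    {"dp": [0, 0, 0], "twist": [0, 0, 0], "hand": -0.3},
    {"dp": [0, 0, 0], "twist": [0, 0, 0], "hand": -0.3},
    {"dp": [0, 0, 0], "twist": [0, 0, 0], "hand": -0.3},
  ],
  force=25,
)

```text
clock: 15.62
tool_pos: [0.5735, 0.4159, 0.0283]
eef_rot: [-0.148, 0.989, 0.0, 0.0]
contact_force: [-0.7, -0.2, 1.4]
opening: 0.454
finger_force: 25.0
```

```bash
python3 -c "
from h import *
plan(575,413.5,29,16.8)"
```

```text
dp [-0.7 -2.7 -0.7] tw [-0.     0.001  0.004] |dp| 3 t 15.62 p [573.5 415.9  28.3] F [-0.7 -0.2  1.4] op 0.454
```

Request:
step_arm(
  motion=[
    {"dp": [0, 0, -15], "twist": [0, 0, 0], "hand": -0.3},
    {"dp": [0, 0, -50], "twist": [0, 0, 0], "hand": -0.3},
    {"dp": [0, 0, -100], "twist": [0, 0, 0], "hand": -0.3},
    {"dp": [14, -35, -120], "twist": [0, 0, 0.05], "hand": -0.3},
    {"dp": [32, -77, -125], "twist": [0, 0, 0.1], "hand": -0.3},
  ],
)

```text
clock: 16.25
tool_pos: [0.5656, 0.3341, 0.1558]
eef_rot: [-0.098, 0.995, 0.002, 0.002]
contact_force: [0.4, -0.3, -1.4]
opening: 0.453
finger_force: 25.0
```

```bash
python3 -c "
from h import *
s=st();print(s['finger_force'])
plan(536.9,40.7,150,2.1)"
```

```text
t 16.25 p [0.5656 0.3341 0.1558] R [[-0.981, -0.196, 0.004], [-0.196, 0.981, 0.004], [-0.005, 0.003, -1.0]] op 0.4527481108536393 F [ 0.4 -0.3 -1.4]
24.999390277080238
dp [  85.7 -282.1    4.5] tw [0.003 0.005 0.161] |dp| 295 t 16.25 p [565.6 334.1 155.8] F [ 0.4 -0.3 -1.4] op 0.453
```

Request:
step_arm(
  motion=[
    {"dp": [15, -50, 2], "twist": [0, 0, 0.05], "hand": -0.3},
    {"dp": [31, -103, 4], "twist": [0, 0, 0.1], "hand": -0.3},
    {"dp": [48, -158, 4], "twist": [0, 0, 0.158], "hand": -0.3},
    {"dp": [64, -212, 4], "twist": [0, 0, 0.158], "hand": -0.3},
    {"dp": [78, -258, 4], "twist": [0, 0, 0.158], "hand": -0.3},
  ],
)

```text
clock: 16.88
tool_pos: [0.5391, 0.0624, 0.1497]
eef_rot: [-0.019, 1.0, -0.0, 0.001]
contact_force: [0.4, 0.1, -0.5]
opening: 0.447
finger_force: 25.0
```

Request:
step_arm(
  motion=[
    {"dp": [2, -17, 0], "twist": [0, 0, 0], "hand": -0.3},
    {"dp": [2, -17, 0], "twist": [0, 0, 0], "hand": -0.3},
    {"dp": [2, -17, 30], "twist": [0, 0, 0], "hand": -0.3},
    {"dp": [2, -17, 30], "twist": [0, 0, 0], "hand": -0.3},
  ],
)

```text
clock: 17.38
tool_pos: [0.5369, 0.0503, 0.1177]
eef_rot: [-0.021, 1.0, 0.001, -0.001]
contact_force: [1.0, 0.5, -1.2]
opening: 0.451
finger_force: 25.0
```

```bash
python3 -c "
from h import *
plan(536.9,40.7,54,2.1)"
```

```text
dp [ 0.3 -9.7 63.7] tw [ 0.001 -0.003  0.006] |dp| 64 t 17.38 p [536.9  50.3 117.7] F [ 1.   0.5 -1.2] op 0.451
```

Request:
step_arm(
  motion=[
    {"dp": [0, -9, 5], "twist": [0, 0, 0.004], "hand": -0.3},
    {"dp": [0, -9, 25], "twist": [0, 0, 0.004], "hand": -0.3},
    {"dp": [0, -9, 45], "twist": [0, 0, 0.004], "hand": -0.3},
    {"dp": [0, -9, 56], "twist": [0, 0, 0.004], "hand": -0.3},
    {"dp": [0, -9, 59], "twist": [0, 0, 0.004], "hand": -0.3},
  ],
)

```text
clock: 18.0
tool_pos: [0.5382, 0.0387, 0.0596]
eef_rot: [-0.018, 1.0, -0.0, -0.0]
contact_force: [0.5, -0.1, -1.3]
opening: 0.451
finger_force: 25.0
```

Request:
step_arm(
  motion=[
    {"dp": [0, 0, 2], "twist": [0, 0, 0], "hand": -0.3},
    {"dp": [0, 0, 4], "twist": [0, 0, 0], "hand": -0.3},
    {"dp": [0, 0, 4], "twist": [0, 0, 0], "hand": -0.3},
  ],
)

```text
clock: 18.38
tool_pos: [0.5383, 0.0386, 0.0559]
eef_rot: [-0.018, 1.0, 0.0, 0.0]
contact_force: [-0.1, -0.1, -1.1]
opening: 0.451
finger_force: 25.0
```

Request:
step_arm(
  motion=[
    {"dp": [0, 0, 1], "twist": [0, 0, 0], "hand": -0.3},
    {"dp": [0, 0, 3], "twist": [0, 0, 0], "hand": -0.3},
    {"dp": [0, 0, 3], "twist": [0, 0, 0], "hand": -0.3},
  ],
)

```text
clock: 18.75
tool_pos: [0.538, 0.0386, 0.0526]
eef_rot: [-0.018, 1.0, 0.0, -0.0]
contact_force: [0.5, 0.5, -1.4]
opening: 0.45
finger_force: 25.0
```

Request:
step_arm(
  motion=[
    {"dp": [0, 0, 1], "twist": [0, 0, 0], "hand": -0.3},
    {"dp": [0, 0, 2], "twist": [0, 0, 0], "hand": -0.3},
    {"dp": [0, 0, 2], "twist": [0, 0, 0], "hand": -0.3},
  ],
)

```text
clock: 19.12
tool_pos: [0.5392, 0.0387, 0.0521]
eef_rot: [-0.018, 1.0, -0.0, 0.001]
contact_force: [-0.3, 0.1, 10.5]
opening: 0.449
finger_force: 25.0
```

Request:
step_arm(
  motion=[
    {"dp": [0, 0, -1], "twist": [0, 0, 0], "hand": 0.1},
    {"dp": [0, 0, -1], "twist": [0, 0, 0], "hand": 0.1},
    {"dp": [0, 0, -15], "twist": [0, 0, 0], "hand": 0.1},
    {"dp": [0, 0, -60], "twist": [0, 0, 0], "hand": 0.1},
    {"dp": [0, 0, -110], "twist": [0, 0, 0], "hand": 0.4},
  ],
)

```text
clock: 19.75
tool_pos: [0.5375, 0.0385, 0.1621]
eef_rot: [-0.018, 1.0, -0.0, -0.001]
contact_force: [1.6, -1.0, -0.4]
opening: 0.638
finger_force: 0.0
```

Request:
step_arm(
  motion=[
    {"dp": [-5, 50, 0], "twist": [0, 0, 0.07], "hand": 0.4},
    {"dp": [-10, 105, 0], "twist": [0, 0, 0.14], "hand": 0.4},
    {"dp": [-20, 160, 10], "twist": [0, 0, 0.21], "hand": 0.4},
    {"dp": [-28, 210, 30], "twist": [0, 0, 0.28], "hand": 0.4},
    {"dp": [-34, 240, 50], "twist": [0, 0, 0.28], "hand": 0.4},
  ],
)

```text
clock: 20.38
tool_pos: [0.5631, 0.2837, 0.1112]
eef_rot: [0.121, 0.993, 0.001, 0.0]
contact_force: [0.3, -0.1, -0.1]
opening: 0.7
finger_force: 0.0
```

Run:
```python
from meas import *
s=snap('top','top4'); adapters(s); plan(563,300.3,28.5,-14)
```

```text
([727.4, 261.3], 45, 30, -15.5, 'z28', 'uv', [175.0, 140.0], 'rgb', [252.0, 194.0, 232.0])
([543.0, 39.7], 60, 38, -0.7, 'z54', 'uv', [243.0, 192.0], 'rgb', [252.0, 250.0, 249.0])
dp [ 1.5 12.1 80.3] tw [ 0.005 -0.003  0.006] |dp| 81 t 20.43 p [561.7 287.8 108.8] F [ 0.4  4.5 -1.5] op 0.701
```

Request:
step_arm(
  motion=[
    {"dp": [1, 12, 5], "twist": [0, 0, 0], "hand": 0.4},
    {"dp": [1, 12, 15], "twist": [0, 0, 0], "hand": 0.4},
    {"dp": [1, 12, 15], "twist": [0, 0, 0], "hand": 0.4},
  ],
)

```text
clock: 20.8
tool_pos: [0.5655, 0.2894, 0.0953]
eef_rot: [0.123, 0.992, -0.001, -0.0]
contact_force: [0.6, -0.1, 0.8]
opening: 0.699
finger_force: 0.0
```

Run:
```python
from meas import *
s=snap('side'); adapters(s); plan(563,300.3,28.5,-14)
```

```text
([439.9, 408.4], 57, 43, 15.0, 'z31', 'uv', [199.0, 148.0], 'rgb', [255.0, 255.0, 255.0])
([568.7, 299.6], 55, 43, -22.3, 'z32', 'uv', [238.0, 159.0], 'rgb', [249.0, 243.0, 239.0])
([731.5, 260.3], 51, 40, -16.8, 'z30', 'uv', [283.0, 160.0], 'rgb', [255.0, 244.0, 255.0])
([451.9, 287.2], 56, 41, 40.5, 'z32', 'uv', [207.0, 164.0], 'rgb', [242.0, 236.0, 232.0])
([548.9, 52.7], 79, 62, 80.5, 'z56', 'uv', [247.0, 195.0], 'rgb', [255.0, 255.0, 255.0])
dp [ 5.2  9.7 67.2] tw [-0.001 -0.    -0.002] |dp| 68 t 20.85 p [565.7 289.7  95.7] F [-0.3  0.5 -0.8] op 0.701
```

Request:
step_arm(
  motion=[
    {"dp": [4, 10, 5], "twist": [0, 0, 0], "hand": 0.4},
    {"dp": [4, 10, 30], "twist": [0, 0, 0], "hand": 0.4},
    {"dp": [4, 10, 55], "twist": [0, 0, 0], "hand": 0.4},
    {"dp": [4, 10, 67], "twist": [0, 0, 0], "hand": 0.4},
    {"dp": [4, 10, 67], "twist": [0, 0, 0], "hand": 0.4},
  ],
)

```text
clock: 21.48
tool_pos: [0.5636, 0.3023, 0.0281]
eef_rot: [0.122, 0.993, -0.0, -0.001]
contact_force: [0.3, 0.1, 0.9]
opening: 0.693
finger_force: 0.0
```

Request:
step_arm(
  motion=[
    {"dp": [0, 0, 0], "twist": [0, 0, 0], "hand": -0.3},
    {"dp": [0, 0, 0], "twist": [0, 0, 0], "hand": -0.3},
    {"dp": [0, 0, 0], "twist": [0, 0, 0], "hand": -0.3},
  ],
)

```text
clock: 21.85
tool_pos: [0.5646, 0.3024, 0.0296]
eef_rot: [0.122, 0.993, 0.0, 0.001]
contact_force: [-0.1, -0.5, 3.0]
opening: 0.452
finger_force: 25.0
```

Request:
step_arm(
  motion=[
    {"dp": [0, 0, -15], "twist": [0, 0, 0], "hand": -0.3},
    {"dp": [0, 0, -50], "twist": [0, 0, 0], "hand": -0.3},
    {"dp": [0, 0, -100], "twist": [0, 0, 0], "hand": -0.3},
    {"dp": [0, -25, -120], "twist": [0, 0, -0.05], "hand": -0.3},
    {"dp": [0, -60, -125], "twist": [0, 0, -0.1], "hand": -0.3},
  ],
)

```text
clock: 22.48
tool_pos: [0.5504, 0.2451, 0.1566]
eef_rot: [0.071, 0.997, 0.002, 0.002]
contact_force: [1.9, -0.2, -0.5]
opening: 0.45
finger_force: 25.0
```

```bash
cat >> meas.py <<'E'
def place(A,B,z):
    c=A*ex+B*ey; plan(c[0],c[1],z,2.1)
E
python3 -c "
from meas import *
place(632,10,150)"
```

```text
dp [-109.9 -198.4    6.4] tw [ 0.003  0.004 -0.178] |dp| 227 t 22.48 p [550.4 245.1 156.6] F [ 1.9 -0.2 -0.5] op 0.45
```

Request:
step_arm(
  motion=[
    {"dp": [-24, -44, 2], "twist": [0, 0, -0.06], "hand": -0.3},
    {"dp": [-48, -88, 4], "twist": [0, 0, -0.12], "hand": -0.3},
    {"dp": [-74, -134, 5], "twist": [0, 0, -0.178], "hand": -0.3},
    {"dp": [-96, -174, 5], "twist": [0, 0, -0.178], "hand": -0.3},
    {"dp": [-105, -190, 5], "twist": [0, 0, -0.178], "hand": -0.3},
  ],
)

```text
clock: 23.1
tool_pos: [0.6268, 0.0366, 0.1493]
eef_rot: [-0.014, 1.0, -0.001, 0.0]
contact_force: [0.8, 1.1, -0.8]
opening: 0.45
finger_force: 25.0
```

Request:
step_arm(
  motion=[
    {"dp": [-4, -8, 10], "twist": [0, 0, 0], "hand": -0.3},
    {"dp": [-4, -8, 30], "twist": [0, 0, 0], "hand": -0.3},
    {"dp": [-4, -8, 40], "twist": [0, 0, 0], "hand": -0.3},
    {"dp": [-4, -8, 40], "twist": [0, 0, 0], "hand": -0.3},
  ],
)

```text
clock: 23.6
tool_pos: [0.629, 0.0346, 0.1072]
eef_rot: [-0.018, 1.0, 0.0, -0.002]
contact_force: [0.8, -0.4, -0.5]
opening: 0.451
finger_force: 25.0
```

```bash
python3 -c "
from meas import *
place(632,10,55)"
```

```text
dp [-2.3 -1.6 52.2] tw [ 0.001 -0.003 -0.001] |dp| 52 t 23.6 p [629.   34.6 107.2] F [ 0.8 -0.4 -0.5] op 0.451
```

Request:
step_arm(
  motion=[
    {"dp": [-2, -2, 15], "twist": [0, 0, 0], "hand": -0.3},
    {"dp": [-2, -2, 35], "twist": [0, 0, 0], "hand": -0.3},
    {"dp": [-2, -2, 46], "twist": [0, 0, 0], "hand": -0.3},
    {"dp": [-2, -2, 50], "twist": [0, 0, 0], "hand": -0.3},
    {"dp": [-2, -2, 52], "twist": [0, 0, 0], "hand": -0.3},
  ],
)

```text
clock: 24.22
tool_pos: [0.6324, 0.0312, 0.0565]
eef_rot: [-0.017, 1.0, 0.0, 0.0]
contact_force: [-0.3, -0.2, 0.1]
opening: 0.455
finger_force: 25.0
```

Request:
step_arm(
  motion=[
    {"dp": [0, 0, 1], "twist": [0, 0, 0], "hand": -0.3},
    {"dp": [0, 0, 2], "twist": [0, 0, 0], "hand": -0.3},
    {"dp": [0, 0, 2], "twist": [0, 0, 0], "hand": -0.3},
  ],
)

```text
clock: 24.6
tool_pos: [0.6325, 0.031, 0.0549]
eef_rot: [-0.017, 1.0, 0.0, 0.0]
contact_force: [-0.2, -0.2, -0.9]
opening: 0.455
finger_force: 25.0
```

Request:
step_arm(
  motion=[
    {"dp": [0, 0, 1], "twist": [0, 0, 0], "hand": -0.3},
    {"dp": [0, 0, 2], "twist": [0, 0, 0], "hand": -0.3},
    {"dp": [0, 0, 2], "twist": [0, 0, 0], "hand": -0.3},
  ],
)

```text
clock: 24.98
tool_pos: [0.633, 0.0311, 0.0536]
eef_rot: [-0.017, 1.0, 0.0, 0.001]
contact_force: [-1.3, -0.4, 4.6]
opening: 0.451
finger_force: 25.0
```

Request:
step_arm(
  motion=[
    {"dp": [0, 0, -1], "twist": [0, 0, 0], "hand": 0.1},
    {"dp": [0, 0, -1], "twist": [0, 0, 0], "hand": 0.1},
    {"dp": [0, 0, -15], "twist": [0, 0, 0], "hand": 0.1},
    {"dp": [0, 0, -60], "twist": [0, 0, 0], "hand": 0.1},
    {"dp": [0, 0, -105], "twist": [0, 0, 0], "hand": 0.4},
  ],
)

```text
clock: 25.6
tool_pos: [0.6322, 0.031, 0.1594]
eef_rot: [-0.017, 1.0, 0.0, -0.0]
contact_force: [-0.1, 0.2, 0.1]
opening: 0.64
finger_force: 0.0
```

Request:
step_arm(
  motion=[
    {"dp": [30, 46, 0], "twist": [0, 0, -0.12], "hand": 0.4},
    {"dp": [60, 92, 0], "twist": [0, 0, -0.25], "hand": 0.4},
    {"dp": [92, 140, 5], "twist": [0, 0, -0.38], "hand": 0.4},
    {"dp": [124, 189, 15], "twist": [0, 0, -0.51], "hand": 0.4},
    {"dp": [155, 237, 25], "twist": [0, 0, -0.64], "hand": 0.4},
  ],
)

```text
clock: 26.22
tool_pos: [0.4689, 0.2644, 0.1335]
eef_rot: [-0.332, 0.943, 0.0, 0.001]
contact_force: [1.4, -0.2, 0.6]
opening: 0.703
finger_force: 0.0
```

Request:
step_arm(
  motion=[
    {"dp": [4, 20, 15], "twist": [0, 0, -0.039], "hand": 0.4},
    {"dp": [4, 20, 25], "twist": [0, 0, -0.039], "hand": 0.4},
    {"dp": [4, 20, 25], "twist": [0, 0, -0.039], "hand": 0.4},
  ],
)

```text
clock: 26.6
tool_pos: [0.455, 0.2743, 0.1075]
eef_rot: [-0.347, 0.938, -0.001, -0.0]
contact_force: [0.1, -0.4, 0.0]
opening: 0.7
finger_force: 0.0
```

Run:
```python
from meas import *
s=snap('side'); adapters(s); s=snap('top','top5');print('top'); adapters(s); plan(450,289.4,28.5,41)
```

```text
([440.4, 408.1], 58, 39, 6.1, 'z31', 'uv', [198.0, 149.0], 'rgb', [255.0, 255.0, 255.0])
([731.8, 262.1], 51, 42, -16.3, 'z30', 'uv', [283.0, 160.0], 'rgb', [255.0, 245.0, 255.0])
([637.1, 47.8], 79, 61, -88.3, 'z56', 'uv', [277.0, 193.0], 'rgb', [255.0, 255.0, 255.0])
([549.2, 54.3], 80, 64, 83.6, 'z56', 'uv', [248.0, 195.0], 'rgb', [255.0, 255.0, 255.0])
top
([729.0, 261.0], 48, 30, -20.9, 'z28', 'uv', [175.0, 140.0], 'rgb', [252.0, 194.0, 232.0])
([636.0, 31.4], 60, 39, -0.0, 'z54', 'uv', [245.0, 164.0], 'rgb', [252.0, 252.0, 253.0])
([544.9, 39.6], 63, 39, -0.2, 'z54', 'uv', [243.0, 192.0], 'rgb', [252.0, 251.0, 250.0])
dp [-5.5 15.1 79.5] tw [-0.001  0.    -0.007] |dp| 81 t 26.7 p [455.5 274.4 108. ] F [-0.1 -0.1 -0.1] op 0.699
```

Run:
```python
from h import *
s=snap('side'); cv2.imwrite('pics/c5.png',cv2.cvtColor(cv2.resize(s['pixels'][90:230,130:330],None,fx=4,fy=4,interpolation=cv2.INTER_CUBIC),cv2.COLOR_RGB2BGR))
```

```text
(no output)
```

View pics/c5.png

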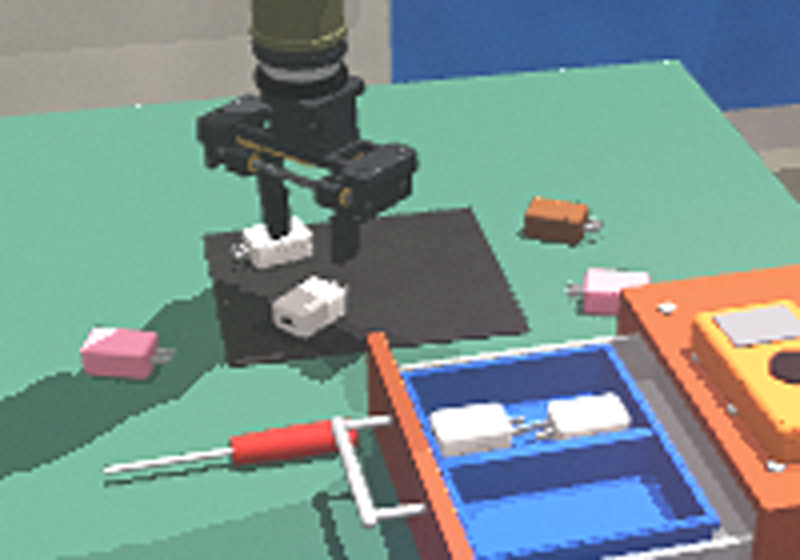

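The crop shows two adapters lying flat in the left compartment with prongs facing. Adapter D is still at its place at (310,305) in the crop, in shadow under the gripper.

Request:
step_arm(
  motion=[
    {"dp": [-5, 15, 5], "twist": [0, 0, -0.007], "hand": 0.4},
    {"dp": [-5, 15, 30], "twist": [0, 0, -0.007], "hand": 0.4},
    {"dp": [-5, 15, 60], "twist": [0, 0, -0.007], "hand": 0.4},
    {"dp": [-5, 15, 79], "twist": [0, 0, -0.007], "hand": 0.4},
    {"dp": [-5, 15, 79], "twist": [0, 0, -0.007], "hand": 0.4},
  ],
)

```text
clock: 27.38
tool_pos: [0.447, 0.2911, 0.0277]
eef_rot: [-0.352, 0.936, -0.0, -0.001]
contact_force: [0.3, 0.3, 0.2]
opening: 0.698
finger_force: 0.0
```

Request:
step_arm(
  motion=[
    {"dp": [0, 0, 0], "twist": [0, 0, 0], "hand": -0.3},
    {"dp": [0, 0, 0], "twist": [0, 0, 0], "hand": -0.3},
    {"dp": [0, 0, 0], "twist": [0, 0, 0], "hand": -0.3},
  ],
)

```text
clock: 27.75
tool_pos: [0.4486, 0.2907, 0.0296]
eef_rot: [-0.352, 0.936, 0.0, 0.001]
contact_force: [0.8, -1.1, 3.8]
opening: 0.452
finger_force: 25.0
```

Request:
step_arm(
  motion=[
    {"dp": [0, 0, -15], "twist": [0, 0, 0], "hand": -0.3},
    {"dp": [0, 0, -50], "twist": [0, 0, 0], "hand": -0.3},
    {"dp": [0, 0, -95], "twist": [0, 0, 0], "hand": -0.3},
    {"dp": [10, -20, -120], "twist": [0, 0, 0.1], "hand": -0.3},
    {"dp": [26, -52, -125], "twist": [0, 0, 0.22], "hand": -0.3},
  ],
)

```text
clock: 28.38
tool_pos: [0.4632, 0.2356, 0.1566]
eef_rot: [-0.246, 0.969, 0.002, 0.002]
contact_force: [1.8, 0.2, -2.8]
opening: 0.451
finger_force: 25.0
```

```bash
python3 -c "
from meas import *
place(538,-96,150)"
```

```text
dp [  80.5 -311.2    5.6] tw [0.003 0.004 0.461] |dp| 321 t 28.38 p [463.2 235.6 156.6] F [ 1.8  0.2 -2.8] op 0.451
```

Request:
step_arm(
  motion=[
    {"dp": [14, -52, 1], "twist": [0, 0, 0.12], "hand": -0.3},
    {"dp": [28, -106, 2], "twist": [0, 0, 0.24], "hand": -0.3},
    {"dp": [42, -162, 4], "twist": [0, 0, 0.36], "hand": -0.3},
    {"dp": [56, -218, 4], "twist": [0, 0, 0.46], "hand": -0.3},
    {"dp": [69, -266, 4], "twist": [0, 0, 0.46], "hand": -0.3},
  ],
)

```text
clock: 29.0
tool_pos: [0.5295, -0.0346, 0.1506]
eef_rot: [-0.019, 1.0, -0.0, 0.0]
contact_force: [0.8, 0.1, -1.6]
opening: 0.45
finger_force: 25.0
```

Request:
step_arm(
  motion=[
    {"dp": [-9, -40, 0], "twist": [0, 0, 0], "hand": -0.3},
    {"dp": [-9, -40, 15], "twist": [0, 0, 0], "hand": -0.3},
    {"dp": [-9, -40, 40], "twist": [0, 0, 0], "hand": -0.3},
    {"dp": [-9, -40, 40], "twist": [0, 0, 0], "hand": -0.3},
  ],
)

```text
clock: 29.5
tool_pos: [0.5384, -0.0708, 0.1088]
eef_rot: [-0.02, 1.0, 0.001, -0.002]
contact_force: [0.2, -0.2, -1.2]
opening: 0.453
finger_force: 25.0
```

```bash
python3 -c "
from meas import *
place(537,-96,55)"
```

```text
dp [-1.8 -5.6 53.8] tw [ 0.001 -0.004  0.004] |dp| 54 t 29.5 p [538.4 -70.8 108.8] F [ 0.2 -0.2 -1.2] op 0.453
```

Request:
step_arm(
  motion=[
    {"dp": [-2, -6, 10], "twist": [0, 0, 0.002], "hand": -0.3},
    {"dp": [-2, -6, 30], "twist": [0, 0, 0.002], "hand": -0.3},
    {"dp": [-2, -6, 45], "twist": [0, 0, 0.002], "hand": -0.3},
    {"dp": [-2, -6, 51], "twist": [0, 0, 0.002], "hand": -0.3},
    {"dp": [-2, -6, 53], "twist": [0, 0, 0.002], "hand": -0.3},
  ],
)

```text
clock: 30.12
tool_pos: [0.5423, -0.0777, 0.0566]
eef_rot: [-0.019, 1.0, 0.0, -0.0]
contact_force: [-0.1, 0.2, -1.7]
opening: 0.452
finger_force: 25.0
```

Request:
step_arm(
  motion=[
    {"dp": [0, 0, 1], "twist": [0, 0, 0], "hand": -0.3},
    {"dp": [0, 0, 2], "twist": [0, 0, 0], "hand": -0.3},
    {"dp": [0, 0, 2], "twist": [0, 0, 0], "hand": -0.3},
  ],
)

```text
clock: 30.5
tool_pos: [0.5424, -0.0778, 0.0549]
eef_rot: [-0.019, 1.0, 0.0, 0.0]
contact_force: [0.5, 0.3, -2.6]
opening: 0.453
finger_force: 25.0
```

Request:
step_arm(
  motion=[
    {"dp": [2, 0, 1], "twist": [0, 0, 0], "hand": -0.3},
    {"dp": [2, 0, 2], "twist": [0, 0, 0], "hand": -0.3},
    {"dp": [2, 0, 2], "twist": [0, 0, 0], "hand": -0.3},
  ],
)

```text
clock: 30.88
tool_pos: [0.5407, -0.0779, 0.0535]
eef_rot: [-0.019, 1.0, -0.0, 0.001]
contact_force: [-0.2, -0.4, 6.9]
opening: 0.453
finger_force: 25.0
```

Request:
step_arm(
  motion=[
    {"dp": [0, 0, -1], "twist": [0, 0, 0], "hand": 0.1},
    {"dp": [0, 0, -1], "twist": [0, 0, 0], "hand": 0.1},
    {"dp": [0, 0, -15], "twist": [0, 0, 0], "hand": 0.1},
    {"dp": [0, 0, -60], "twist": [0, 0, 0], "hand": 0.1},
    {"dp": [0, 0, -105], "twist": [0, 0, 0], "hand": 0.4},
  ],
)

```text
clock: 31.5
tool_pos: [0.5399, -0.0779, 0.1594]
eef_rot: [-0.019, 1.0, 0.0, -0.0]
contact_force: [0.6, 0.1, -0.5]
opening: 0.64
finger_force: 0.0
```

Request:
step_arm(
  motion=[
    {"dp": [8, 45, 0], "twist": [0, 0, -0.05], "hand": 0.4},
    {"dp": [17, 100, 0], "twist": [0, 0, -0.1], "hand": 0.4},
    {"dp": [27, 155, 0], "twist": [0, 0, -0.15], "hand": 0.4},
    {"dp": [37, 210, 0], "twist": [0, 0, -0.2], "hand": 0.4},
    {"dp": [45, 260, 0], "twist": [0, 0, -0.245], "hand": 0.4},
  ],
)

```text
clock: 32.12
tool_pos: [0.485, 0.1823, 0.1587]
eef_rot: [-0.142, 0.99, 0.0, 0.0]
contact_force: [0.7, 0.5, -0.5]
opening: 0.7
finger_force: 0.0
```

Run:
```python
from meas import *
for c in ['side','top']:
    print(c); adapters(snap(c,c+'6'))
plan(436.5,412.5,100,16.5)
```

```text
side
([438.3, 410.6], 56, 44, 17.0, 'z31', 'uv', [199.0, 148.0], 'rgb', [255.0, 255.0, 255.0])
([730.0, 257.9], 52, 38, -18.8, 'z29', 'uv', [283.0, 160.0], 'rgb', [255.0, 245.0, 255.0])
([638.2, 49.0], 83, 62, 89.5, 'z55', 'uv', [277.0, 193.0], 'rgb', [255.0, 255.0, 255.0])
([548.7, 53.5], 79, 65, 88.7, 'z56', 'uv', [248.0, 195.0], 'rgb', [255.0, 255.0, 255.0])
([549.4, -66.0], 69, 69, -86.0, 'z56', 'uv', [257.0, 219.0], 'rgb', [255.0, 255.0, 255.0])
top
([728.9, 261.0], 46, 29, -21.8, 'z28', 'uv', [175.0, 140.0], 'rgb', [253.0, 196.0, 233.0])
([636.5, 31.3], 61, 39, -1.1, 'z54', 'uv', [245.0, 164.0], 'rgb', [252.0, 252.0, 253.0])
([544.4, -78.2], 63, 39, -1.8, 'z54', 'uv', [280.0, 191.0], 'rgb', [252.0, 251.0, 251.0])
([544.9, 38.7], 62, 39, 3.7, 'z54', 'uv', [243.0, 192.0], 'rgb', [252.0, 250.0, 249.0])
([437.2, 412.8], 56, 40, 17.6, 'z31', 'uv', [129.0, 229.0], 'rgb', [252.0, 252.0, 253.0])
dp [-19.1 228.   60.6] tw [0.006 0.003 0.005] |dp| 237 t 32.23 p [484.1 188.3 159.1] F [1.2 0.  0. ] op 0.699
```

Request:
step_arm(
  motion=[
    {"dp": [-4, 50, 0], "twist": [0, 0, 0], "hand": 0.4},
    {"dp": [-9, 105, 10], "twist": [0, 0, 0], "hand": 0.4},
    {"dp": [-13, 160, 25], "twist": [0, 0, 0], "hand": 0.4},
    {"dp": [-17, 210, 45], "twist": [0, 0, 0], "hand": 0.4},
    {"dp": [-19, 230, 60], "twist": [0, 0, 0], "hand": 0.4},
  ],
)

```text
clock: 32.85
tool_pos: [0.4384, 0.4096, 0.0977]
eef_rot: [-0.142, 0.99, 0.001, -0.0]
contact_force: [-0.1, -0.6, -0.6]
opening: 0.703
finger_force: 0.0
```

Request:
step_arm(
  motion=[
    {"dp": [0, 0, 0], "twist": [0, 0, 0], "hand": 0.4},
    {"dp": [0, 0, 0], "twist": [0, 0, 0], "hand": 0.4},
  ],
)

```text
clock: 33.1
tool_pos: [0.4413, 0.4035, 0.0981]
eef_rot: [-0.139, 0.99, -0.001, 0.0]
contact_force: [0.6, 0.0, 0.1]
opening: 0.701
finger_force: 0.0
```

Run:
```python
from meas import *
adapters(snap('side'))
plan(436.7,412.6,28.5,17)
```

```text
([731.1, 260.6], 51, 40, -17.8, 'z29', 'uv', [283.0, 160.0], 'rgb', [255.0, 244.0, 255.0])
([638.4, 48.5], 82, 62, -89.8, 'z56', 'uv', [277.0, 193.0], 'rgb', [255.0, 255.0, 255.0])
([549.7, 51.5], 71, 67, 89.4, 'z55', 'uv', [248.0, 195.0], 'rgb', [255.0, 255.0, 255.0])
([549.6, -64.3], 73, 68, -85.7, 'z55', 'uv', [257.0, 218.0], 'rgb', [255.0, 255.0, 255.0])
dp [ 2.1 10.1 69.8] tw [-0.002  0.001 -0.018] |dp| 71 t 33.15 p [441.4 403.6  98.3] F [0.2 0.6 0.8] op 0.699
```

Request:
step_arm(
  motion=[
    {"dp": [2, 10, 5], "twist": [0, 0, -0.018], "hand": 0.4},
    {"dp": [2, 10, 30], "twist": [0, 0, -0.018], "hand": 0.4},
    {"dp": [2, 10, 55], "twist": [0, 0, -0.018], "hand": 0.4},
    {"dp": [2, 10, 69], "twist": [0, 0, -0.018], "hand": 0.4},
    {"dp": [2, 10, 69], "twist": [0, 0, -0.018], "hand": 0.4},
  ],
)

```text
clock: 33.78
tool_pos: [0.4347, 0.4151, 0.0281]
eef_rot: [-0.15, 0.989, -0.0, -0.001]
contact_force: [0.3, -0.1, -0.0]
opening: 0.697
finger_force: 0.0
```

Request:
step_arm(
  motion=[
    {"dp": [0, 0, 0], "twist": [0, 0, 0], "hand": -0.3},
    {"dp": [0, 0, 0], "twist": [0, 0, 0], "hand": -0.3},
    {"dp": [0, 0, 0], "twist": [0, 0, 0], "hand": -0.3},
  ],
)

```text
clock: 34.15
tool_pos: [0.4356, 0.4155, 0.0295]
eef_rot: [-0.149, 0.989, 0.0, 0.001]
contact_force: [-0.1, -0.3, 3.0]
opening: 0.451
finger_force: 24.9
```

Request:
step_arm(
  motion=[
    {"dp": [0, 0, -15], "twist": [0, 0, 0], "hand": -0.3},
    {"dp": [0, 0, -50], "twist": [0, 0, 0], "hand": -0.3},
    {"dp": [0, 0, -95], "twist": [0, 0, 0], "hand": -0.3},
    {"dp": [0, -30, -120], "twist": [0, 0, 0.03], "hand": -0.3},
    {"dp": [0, -75, -125], "twist": [0, 0, 0.06], "hand": -0.3},
  ],
)

```text
clock: 34.78
tool_pos: [0.4576, 0.3459, 0.1568]
eef_rot: [-0.121, 0.993, 0.002, 0.002]
contact_force: [0.9, -1.0, -1.6]
opening: 0.45
finger_force: 24.9
```

```bash
python3 -c "
from meas import *
place(632,-106,150)"
```

```text
dp [ -69.7 -458.9    5.2] tw [0.005 0.004 0.206] |dp| 464 t 34.77 p [457.6 345.9 156.8] F [ 0.9 -1.  -1.6] op 0.45
```

Request:
step_arm(
  motion=[
    {"dp": [-8, -52, 1], "twist": [0, 0, 0.05], "hand": -0.3},
    {"dp": [-16, -105, 2], "twist": [0, 0, 0.1], "hand": -0.3},
    {"dp": [-24, -160, 2], "twist": [0, 0, 0.15], "hand": -0.3},
    {"dp": [-33, -215, 2], "twist": [0, 0, 0.206], "hand": -0.3},
    {"dp": [-41, -270, 2], "twist": [0, 0, 0.206], "hand": -0.3},
  ],
)

```text
clock: 35.4
tool_pos: [0.562, 0.09, 0.1527]
eef_rot: [-0.017, 1.0, 0.0, 0.001]
contact_force: [1.2, 0.6, -1.5]
opening: 0.449
finger_force: 24.9
```

```bash
python3 -c "
from meas import *
place(632,-106,150)"
```

```text
dp [ -67.5 -175.1    2.7] tw [ 0.     0.001 -0.002] |dp| 188 t 35.4 p [562.   90.  152.7] F [ 1.2  0.6 -1.5] op 0.449
```

Request:
step_arm(
  motion=[
    {"dp": [-20, -50, 0], "twist": [0, 0, 0], "hand": -0.3},
    {"dp": [-40, -100, 0], "twist": [0, 0, 0], "hand": -0.3},
    {"dp": [-56, -145, 5], "twist": [0, 0, 0], "hand": -0.3},
    {"dp": [-65, -168, 25], "twist": [0, 0, 0], "hand": -0.3},
    {"dp": [-67, -175, 43], "twist": [0, 0, 0], "hand": -0.3},
  ],
)

```text
clock: 36.02
tool_pos: [0.6345, -0.0836, 0.1086]
eef_rot: [-0.015, 1.0, -0.0, 0.0]
contact_force: [-0.8, -0.4, -2.1]
opening: 0.454
finger_force: 24.9
```

Request:
step_arm(
  motion=[
    {"dp": [0, 0, 0], "twist": [0, 0, 0], "hand": -0.3},
    {"dp": [0, 0, 0], "twist": [0, 0, 0], "hand": -0.3},
  ],
)

```text
clock: 36.28
tool_pos: [0.6342, -0.0788, 0.1093]
eef_rot: [-0.019, 1.0, 0.001, 0.0]
contact_force: [-0.1, -0.1, -1.0]
opening: 0.454
finger_force: 24.9
```

```bash
python3 -c "
from meas import *
place(632,-106,55)"
```

```text
dp [-1.1 -4.1 54.3] tw [0.002 0.    0.   ] |dp| 54 t 36.27 p [634.2 -78.8 109.3] F [-0.1 -0.1 -1. ] op 0.454
```

Request:
step_arm(
  motion=[
    {"dp": [-1, -4, 10], "twist": [0, 0, 0], "hand": -0.3},
    {"dp": [-1, -4, 30], "twist": [0, 0, 0], "hand": -0.3},
    {"dp": [-1, -4, 45], "twist": [0, 0, 0], "hand": -0.3},
    {"dp": [-1, -4, 51], "twist": [0, 0, 0], "hand": -0.3},
    {"dp": [-1, -4, 53], "twist": [0, 0, 0], "hand": -0.3},
  ],
)

```text
clock: 36.9
tool_pos: [0.6352, -0.085, 0.055]
eef_rot: [-0.017, 1.0, 0.0, -0.0]
contact_force: [-0.2, -0.2, -1.6]
opening: 0.454
finger_force: 24.9
```

Request:
step_arm(
  motion=[
    {"dp": [0, 0, 1], "twist": [0, 0, 0], "hand": -0.3},
    {"dp": [0, 0, 2], "twist": [0, 0, 0], "hand": -0.3},
    {"dp": [0, 0, 3], "twist": [0, 0, 0], "hand": -0.3},
    {"dp": [0, 0, 3], "twist": [0, 0, 0], "hand": -0.3},
  ],
)

```text
clock: 37.4
tool_pos: [0.636, -0.0852, 0.0535]
eef_rot: [-0.017, 1.0, -0.0, 0.001]
contact_force: [-1.9, 1.0, 4.2]
opening: 0.452
finger_force: 24.9
```

Request:
step_arm(
  motion=[
    {"dp": [0, 0, -1], "twist": [0, 0, 0], "hand": 0.1},
    {"dp": [0, 0, -1], "twist": [0, 0, 0], "hand": 0.1},
    {"dp": [0, 0, -15], "twist": [0, 0, 0], "hand": 0.1},
    {"dp": [0, 0, -60], "twist": [0, 0, 0], "hand": 0.1},
    {"dp": [0, 0, -115], "twist": [0, 0, 0], "hand": 0.1},
  ],
)

```text
clock: 38.02
tool_pos: [0.6348, -0.0852, 0.1688]
eef_rot: [-0.017, 1.0, 0.0, -0.001]
contact_force: [0.8, 0.4, 0.2]
opening: 0.554
finger_force: 0.0
```

Request:
step_arm(
  motion=[
    {"dp": [45, 13, 0], "twist": [0, 0, 0], "hand": -1},
    {"dp": [95, 27, 0], "twist": [0, 0, 0], "hand": -1},
    {"dp": [145, 41, 0], "twist": [0, 0, 0], "hand": -1},
    {"dp": [195, 56, 0], "twist": [0, 0, 0], "hand": -1},
    {"dp": [227, 65, 0], "twist": [0, 0, 0], "hand": -1},
  ],
)

```text
clock: 38.65
tool_pos: [0.404, -0.0276, 0.1687]
eef_rot: [-0.017, 1.0, -0.0, -0.0]
contact_force: [0.2, 0.4, -0.2]
opening: 0.015
finger_force: 0.0
```

Request:
step_arm(
  motion=[
    {"dp": [0, 0, 0], "twist": [0, 0, 0], "hand": -1},
    {"dp": [0, 0, 0], "twist": [0, 0, 0], "hand": -1},
  ],
)

```text
clock: 38.9
tool_pos: [0.408, -0.0279, 0.1682]
eef_rot: [-0.017, 1.0, 0.0, 0.001]
contact_force: [0.3, -0.1, -0.1]
opening: 0.007
finger_force: 0.0
```

Run:
```python
from meas import *
s=snap('top','top7'); adapters(s); tray(s)
cv2.imwrite('pics/c7.png',cv2.cvtColor(cv2.resize(s['pixels'][100:260,190:340],None,fx=4,fy=3.7,interpolation=cv2.INTER_CUBIC),cv2.COLOR_RGB2BGR))
snap('side','side7')
place(405,-43,84)
```

```text
([728.9, 260.3], 49, 29, -18.9, 'z28', 'uv', [175.0, 139.0], 'rgb', [253.0, 198.0, 235.0])
([640.1, -84.2], 63, 39, -1.9, 'z54', 'uv', [281.0, 161.0], 'rgb', [253.0, 253.0, 254.0])
([637.0, 31.3], 61, 39, -1.3, 'z55', 'uv', [245.0, 164.0], 'rgb', [253.0, 253.0, 254.0])
([544.5, -78.3], 63, 39, -1.9, 'z54', 'uv', [280.0, 191.0], 'rgb', [253.0, 253.0, 254.0])
([544.8, 40.1], 63, 41, 2.5, 'z54', 'uv', [243.0, 192.0], 'rgb', [253.0, 253.0, 254.0])
rim 725 [499.0, 500.5, 595.5, 672.3, 673.8] [-221.5, -158.9, -42.5, 73.0, 74.9] [62.1, 62.9, 67.7, 72.8, 74.6] ((584.3590087890625, -65.02218627929688), (341.4476318359375, 197.20814514160156), 85.48438262939453)
rib [-48.0, -42.7, -37.2]
dp [ 2.  -0.  83.9] tw [ 0.     0.003 -0.003] |dp| 84 t 39.0 p [408.1 -28.1 167.9] F [-0.3 -0.6 -0.1] op 0.003
```

View pics/c7.png

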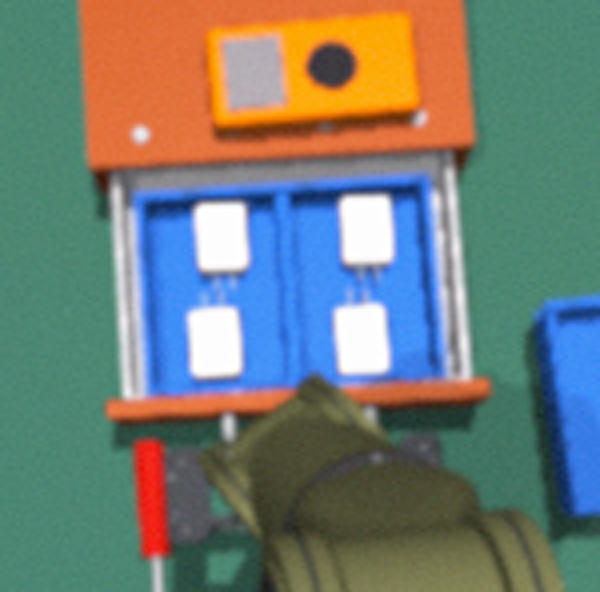

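View pics/side7.png

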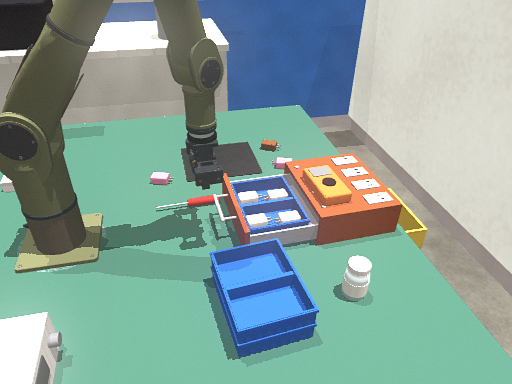

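Pictures show all four adapters flat, two per compartment: crop (222,237), (215,341), (367,228), (361,339). The mat is empty, the two trays are still piled, and the bystanders haven't moved. I'll lower the closed fingers in front of the handle and push the drawer shut gently.

Request:
step_arm(
  motion=[
    {"dp": [2, 0, 30], "twist": [0, 0, 0], "hand": -1},
    {"dp": [2, 0, 65], "twist": [0, 0, 0], "hand": -1},
    {"dp": [2, 0, 84], "twist": [0, 0, 0], "hand": -1},
    {"dp": [2, 0, 84], "twist": [0, 0, 0], "hand": -1},
  ],
)

```text
clock: 39.5
tool_pos: [0.4064, -0.0291, 0.0897]
eef_rot: [-0.017, 1.0, -0.001, -0.003]
contact_force: [0.2, -0.8, 0.6]
opening: 0.004
finger_force: 0.0
```

Request:
step_arm(
  motion=[
    {"dp": [-6, 0, 0], "twist": [0, 0, 0], "hand": -1},
    {"dp": [-12, 0, 0], "twist": [0, 0, 0], "hand": -1},
    {"dp": [-18, 0, 0], "twist": [0, 0, 0], "hand": -1},
    {"dp": [-25, 0, 0], "twist": [0, 0, 0], "hand": -1},
    {"dp": [-34, 0, 0], "twist": [0, 0, 0], "hand": -1},
  ],
)

```text
clock: 40.12
tool_pos: [0.4396, -0.0282, 0.0902]
eef_rot: [-0.017, 1.0, -0.001, -0.003]
contact_force: [-1.5, -0.4, -0.4]
opening: 0.002
finger_force: 0.7
```

Request:
step_arm(
  motion=[
    {"dp": [-11, 0, 0], "twist": [0, 0, 0], "hand": -1},
    {"dp": [-22, 0, 0], "twist": [0, 0, 0], "hand": -1},
    {"dp": [-33, 0, 0], "twist": [0, 0, 0], "hand": -1},
    {"dp": [-44, 0, 0], "twist": [0, 0, 0], "hand": -1},
    {"dp": [-55, 0, 0], "twist": [0, 0, 0], "hand": -1},
  ],
)

```text
clock: 40.75
tool_pos: [0.4947, -0.0264, 0.09]
eef_rot: [-0.017, 1.0, -0.001, -0.003]
contact_force: [-1.3, -1.5, 0.8]
opening: 0.006
finger_force: 0.7
```

```bash
python3 -c "
from meas import *
place(618.5,-43,84)"
```

```text
dp [-125.1    1.8    5.1] tw [-0.003 -0.007 -0.003] |dp| 125 t 40.75 p [494.7 -26.4  90. ] F [-1.3 -1.5  0.8] op 0.006
```

Request:
step_arm(
  motion=[
    {"dp": [-11, 0, 1], "twist": [0, 0, 0], "hand": -1},
    {"dp": [-22, 0, 2], "twist": [0, 0, 0], "hand": -1},
    {"dp": [-33, 0, 3], "twist": [0, 0, 0], "hand": -1},
    {"dp": [-44, 0, 4], "twist": [0, 0, 0], "hand": -1},
    {"dp": [-55, 0, 4], "twist": [0, 0, 0], "hand": -1},
  ],
)

```text
clock: 41.38
tool_pos: [0.5497, -0.0238, 0.0857]
eef_rot: [-0.017, 1.0, -0.001, -0.003]
contact_force: [-1.0, 1.2, 0.3]
opening: 0.006
finger_force: 0.7
```

Request:
step_arm(
  motion=[
    {"dp": [-10, 0, 0], "twist": [0, 0, 0], "hand": -1},
    {"dp": [-20, 0, 0], "twist": [0, 0, 0], "hand": -1},
    {"dp": [-29, 0, 0], "twist": [0, 0, 0], "hand": -1},
    {"dp": [-37, 0, 0], "twist": [0, 0, 0], "hand": -1},
    {"dp": [-44, 0, 0], "twist": [0, 0, 0], "hand": -1},
  ],
)

```text
clock: 42.0
tool_pos: [0.5935, -0.0224, 0.0855]
eef_rot: [-0.017, 1.0, -0.001, -0.003]
contact_force: [-1.9, 1.0, 0.7]
opening: 0.003
finger_force: 0.7
```

Request:
step_arm(
  motion=[
    {"dp": [-4, 0, 0], "twist": [0, 0, 0], "hand": -1},
    {"dp": [-7, 0, 0], "twist": [0, 0, 0], "hand": -1},
    {"dp": [-10, 0, 0], "twist": [0, 0, 0], "hand": -1},
    {"dp": [-13, 0, 0], "twist": [0, 0, 0], "hand": -1},
    {"dp": [-15, 0, 0], "twist": [0, 0, 0], "hand": -1},
  ],
)

```text
clock: 42.62
tool_pos: [0.6082, -0.022, 0.0854]
eef_rot: [-0.017, 1.0, -0.001, -0.003]
contact_force: [-1.3, 1.0, 0.8]
opening: -0.0
finger_force: 0.6
```

```bash
python3 -c "
from meas import *
place(618.5,-43,84)"
```

```text
dp [-11.5   1.3   1.3] tw [-0.002 -0.007 -0.002] |dp| 12 t 42.62 p [608.2 -22.   85.4] F [-1.3  1.   0.8] op -0.0
```

Now creep until the force rises at the stop.

Request:
step_arm(
  motion=[
    {"dp": [-2, 0, 0], "twist": [0, 0, 0], "hand": -1},
    {"dp": [-4, 0, 0], "twist": [0, 0, 0], "hand": -1},
    {"dp": [-6, 0, 0], "twist": [0, 0, 0], "hand": -1},
    {"dp": [-8, 0, 0], "twist": [0, 0, 0], "hand": -1},
  ],
)

```text
clock: 43.12
tool_pos: [0.6161, -0.0218, 0.0853]
eef_rot: [-0.017, 1.0, -0.001, -0.003]
contact_force: [-2.3, -0.5, 1.0]
opening: 0.006
finger_force: 0.6
```

Request:
step_arm(
  motion=[
    {"dp": [-1, 0, 0], "twist": [0, 0, 0], "hand": -1},
    {"dp": [-2, 0, 0], "twist": [0, 0, 0], "hand": -1},
    {"dp": [-3, 0, 0], "twist": [0, 0, 0], "hand": -1},
    {"dp": [-3, 0, 0], "twist": [0, 0, 0], "hand": -1},
  ],
)

```text
clock: 43.62
tool_pos: [0.6192, -0.0217, 0.0853]
eef_rot: [-0.017, 1.0, -0.001, -0.003]
contact_force: [0.3, -0.6, -0.1]
opening: 0.004
finger_force: 0.3
```

Request:
step_arm(
  motion=[
    {"dp": [-1, 0, 0], "twist": [0, 0, 0], "hand": -1},
    {"dp": [-2, 0, 0], "twist": [0, 0, 0], "hand": -1},
    {"dp": [-3, 0, 0], "twist": [0, 0, 0], "hand": -1},
    {"dp": [-3, 0, 0], "twist": [0, 0, 0], "hand": -1},
  ],
)

```text
clock: 44.12
tool_pos: [0.6222, -0.0215, 0.0853]
eef_rot: [-0.017, 1.0, -0.001, -0.003]
contact_force: [-0.3, -0.6, -0.1]
opening: 0.004
finger_force: 0.3
```

Request:
step_arm(
  motion=[
    {"dp": [-1, 0, 0], "twist": [0, 0, 0], "hand": -1},
    {"dp": [-2, 0, 0], "twist": [0, 0, 0], "hand": -1},
    {"dp": [-3, 0, 0], "twist": [0, 0, 0], "hand": -1},
    {"dp": [-3, 0, 0], "twist": [0, 0, 0], "hand": -1},
  ],
)

```text
clock: 44.62
tool_pos: [0.6229, -0.0215, 0.0851]
eef_rot: [-0.017, 1.0, -0.001, -0.005]
contact_force: [-6.7, -0.5, 5.4]
opening: 0.004
finger_force: 3.4
```

Run:
```python
from meas import *
place(618.5,-43,84)
s=snap('top','top8');W,p=s['W'],s['pixels'].astype(int);Z=W[...,2];A=W[...,:2]@ex;B=W[...,:2]@ey
m=(p[...,0]>p[...,2]+60)&(p[...,1]>60)&(Z>.08)&(Z<.096)&(A<.70)&(A>.6)&(B>-.2)&(B<.11)
print('panel',m.sum(),f(A[m]))
d=np.load('top0.npz');W,p=d['W'],d['pix'].astype(int);Z=W[...,2];A=W[...,:2]@ex;B=W[...,:2]@ey
m=(p[...,0]>p[...,2]+60)&(p[...,1]>60)&(Z>.08)&(Z<.096)&(A<.70)&(A>.6)&(B>-.2)&(B<.11)
print('panel0',m.sum(),f(A[m]))
```

```text
dp [3.2 1.3 1.2] tw [-0.003 -0.011 -0.002] |dp| 4 t 44.62 p [622.9 -21.5  85.1] F [-6.7 -0.5  5.4] op 0.004
panel 201 [673.7, 675.3, 683.2, 690.3, 696.3]
panel0 504 [673.7, 675.0, 682.9, 690.9, 697.5]
```

Request:
step_arm(
  motion=[
    {"dp": [-1, 0, 0], "twist": [0, 0, 0], "hand": -1},
    {"dp": [-1, 0, 0], "twist": [0, 0, 0], "hand": -1},
  ],
)

```text
clock: 44.92
tool_pos: [0.623, -0.0214, 0.0851]
eef_rot: [-0.018, 1.0, -0.002, -0.006]
contact_force: [-9.0, -1.2, 6.6]
opening: 0.005
finger_force: 4.5
```

Request:
step_arm(
  motion=[
    {"dp": [8, 0, 0], "twist": [0, 0, 0], "hand": -1},
    {"dp": [20, 0, 0], "twist": [0, 0, 0], "hand": -1},
    {"dp": [35, 0, 0], "twist": [0, 0, 0], "hand": -1},
    {"dp": [50, 0, -40], "twist": [0, 0, 0], "hand": -1},
    {"dp": [60, 0, -90], "twist": [0, 0, 0], "hand": -1},
  ],
)

```text
clock: 45.55
tool_pos: [0.5661, -0.0232, 0.1759]
eef_rot: [-0.017, 1.0, -0.001, -0.004]
contact_force: [1.0, -0.1, 0.4]
opening: 0.004
finger_force: 0.0
```

Request:
step_arm(
  motion=[
    {"dp": [50, 0, -40], "twist": [0, 0, 0], "hand": -1},
    {"dp": [95, 0, -60], "twist": [0, 0, 0], "hand": -1},
    {"dp": [95, 0, -60], "twist": [0, 0, 0], "hand": -1},
    {"dp": [95, 0, -60], "twist": [0, 0, 0], "hand": -1},
  ],
)

```text
clock: 46.05
tool_pos: [0.4734, -0.0263, 0.2365]
eef_rot: [-0.017, 1.0, -0.001, -0.002]
contact_force: [0.7, -0.2, -0.3]
opening: 0.005
finger_force: 0.0
```

Run:
```python
from meas import *
s=snap('top','top9');snap('side','side9');W,p=s['W'],s['pixels'].astype(int);Z=W[...,2];A=W[...,:2]@ex;B=W[...,:2]@ey
m=(p[...,0]>p[...,2]+60)&(p[...,1]>60)&(Z>.08)&(Z<.096)&(A<.70)&(A>.6)&(B>-.2)&(B<.11)
print('panel',m.sum(),f(A[m]))
hd=(A>.61)&(A<.65)&(B>-.13)&(B<.05)&(Z>.06)&(Z<.085);print('handle',f(A[hd]))
```

```text
panel 536 [673.8, 674.8, 682.7, 690.4, 697.2]
handle [628.6, 629.4, 633.9, 644.5, 647.4]
```

View pics/side9.png

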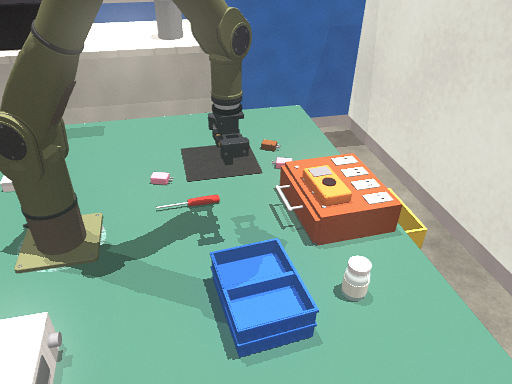

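The side view shows the drawer shut (handle at (288,197)), the mat empty, two trays piled at (262,300), and the meter, screwdriver and jar where they were.

```bash
python3 -c "
from plant import r
print(r.finish_job())"
```

```text
the job is handed in; nothing more can be done
None
```

The job is handed in after about 46 s of robot time: the top tray is flat and square in the drawer with all four white adapters in it, and the drawer was pushed gently shut to its stop; the last pictures show the other two trays, the meter, the screwdriver and the jar where they were.

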